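# Fit the backup cell in the alarm unit's battery drawer

### The job

Fit the fresh D cell in the open battery drawer of the temperature alarm unit: push its flat end against the coil spring first, then drop its button end in against the brass contact, so that the cell lies flat in the cradle, held between the two. Then slide the drawer fully home. Do not force the cell, and leave the other things on the bench where they are.

Things in the scene. Friction and masses are not known exactly. Their poses are not given: they have to be found in the camera images.
- cell_mid (a point): centre of the fresh D-size cell, a cylinder 33.5 mm in diameter and 61.5 mm long over all, 140 g, lying loose on the bench; dark sleeve with a yellow band at its button end. Its x axis runs along the cell from the flat end to the button end
- cell_button (a point): tip of the cell's steel button (9.5 mm in diameter, stands 2 mm out of the end of the 59.5 mm long sleeve), on the cell's axis, 30.75 mm from its centre
- unit: temperature alarm unit, a grey box with a white top and a dark display, fixed to the bench: 135 mm deep (x), 124 mm wide (y), 60 mm high. Origin at the centre of its underside; x points from its front (where the drawer comes out) to its back, z up. Drawer, cradle and coil belong to it. A tall post (85 x 120 mm) stands close on its right, centre at x 0.70, y -0.14
- tray (a joint): travel of the battery drawer out of the unit's front, in m: 0 = fully home, 0.12 = fully out against its stop. It starts nearly fully out, runs with about 2 N of friction, and a pull toward its front draws it on to its stop
- tray_front (a point): centre of the outer face of the drawer's white front panel (60 mm wide, 44 mm high, this point 28.5 mm above the bench; a 40 mm wide pull lip stands 8 mm out along its top edge). Moves with the drawer; x points into the unit
- bay (a point): nominal centre of the seated cell, in the drawer, 28.75 mm above the bench; moves with the drawer. x points into the unit: from coil spring (behind the front panel) to brass contact; z up. The black cradle with coil and contact is screwed down through slotted holes: along x it really sits up to 4 mm off its nominal place, either way, by an amount not given. Its floor is 16.75 mm below the centre
- bay_coil (a point): nominal centre of the face of the free coil's 16 mm wide steel tip disc, which faces +x, 22.75 mm from the bay's centre (the same unknown offset of up to 4 mm applies). The coil gives 1 N at first touch and 1 N more per mm: 9 N with the cell seated (8 mm in), 12.5 N when it goes solid (11.5 mm in)
- bay_contact (a point): nominal centre line of the brass contact bump's face (10 mm wide), which faces -x, 30.75 mm from the bay's centre (same unknown offset). The bump's top is 1 mm above the centre; it stands 3 mm out of a wall that ends 1 mm below the centre. Low side guides, 36.5 mm apart, stand at the cell's two ends only; beside the middle 50 mm fingers may reach down to 12 mm below the centre
- coil (a joint): how far the coil spring is pressed in, in m: 0 = free, 0.008 with the cell properly seated, 0.0115 = solid
- log_pad: white tally pad with a blue edge, 149 x 106 x 12 mm, origin at the centre of its underside; a bystander
- bench_timer: cream three-key bench timer, 82 x 58 x 22 mm, origin at the centre of its underside; a bystander
- hemostat_3: blue tube clamp like scissors, 77 x 141 x 7 mm, lying flat between two of the plasma presses, which stand about 0.25 m high along the left of the work; origin at the centre of its underside; a bystander

How it is judged:
By the outcome, as a careful person would: the job done as asked, in the order asked, and still so for the second after the job is handed in, with the robot touching nothing.
It also fails if it takes over 64 s, if anything falls off the work surface, if the arm or the gripper's body presses on something with over 40 N, if the wrist force passes 120 N, or if a joint passes its speed limit or range.

### The arm

A 6-joint arm with a two-finger parallel gripper is mounted at the origin on the work surface; the furniture and walls round the work are solid. World frame = base frame: x ahead of the robot, y to its left, z up, the work surface at z = 0. Lengths are in m, angles in rad, forces in N, time in s.
With the tool pointing down it reaches from about 0.25 to 0.775 m from the base axis. Payload 4 kg.
Tool frame: the origin (TCP) lies midway between the tips of the shut fingers; the grasp point (between the pads) lies 19 mm behind it; z points along the fingers, x is the direction in which the jaws open and shut, and the axes are right-handed (so a half turn about z gives the same grasp; the last joint's range is limited). The gripper opens to 94 mm and grips with 3 to 60 N. Pads are 16 mm wide; open, the fingers measure 119 mm over their backs; the gripper's body (75 mm by 177 mm) begins 78 mm behind the grasp point.
Start: joints at [-1.219, 0.087, 1.371, -0, 1.684, -0.103], TCP at [0.242, -0.494, 0.206] pointing down, gripper open.
Joint ranges: [-3.1, 3.1], [-0.76, 2.03], [0.27, 2.55], [-1.08, 4.22], [0.17, 2.65], [-2.57, 2.57]. Speed limits (rad/s): [2.79, 2.79, 3.14, 3.14, 3.14, 3.14].

### API

Orientations are given as [roll, pitch, yaw] about the fixed x, y, z axes, in that order (R = Rz(yaw) Ry(pitch) Rx(roll)).
In Python, from bench import robot gives the robot as it stands.
- The arm moves only by the shell command python3 -m handwheel 'ROWS'. ROWS is a JSON object of lists of equal length, an entry for each row: "delta_pos": the shift along the tool's x, y, z in mm, a list of three; "rotation": the turn, a rotation vector about the tool's x, y, z in rad, a list of three; "claw": the closure, from -1 (fully open) to 1 (shut). In form: {"delta_pos": [[tx, ty, tz], ...], "rotation": [[wx, wy, wz], ...], "claw": [claw, ...]}. A call has exactly 8 rows; each row shifts and turns the commanded pose from where the row before left it, along the tool's axes as they then stand; what a row does not reach is not made up. A row lasts 1/8 s, in which the tool goes at most 62.5 mm and 10.7 degrees, less where a joint would pass 70% of its speed; a pose out of reach is approached as far as the arm can. A call with a gripper value outside its range is refused whole. The fingers move at their own pace and stop on an object; the grip force is fixed at half the most. Time passes only in rows, so rows that do not move let the fingers close, or fill a call up. It gives the time, the measured TCP pose, the force and the opening at its end, in the units of the state.
- robot.get_obs(): the state, without advancing time (a new reading comes with each control period).
- robot.snapshot(name): name is "scene" or "side" or "wrist"; returns a dict with "color" (480x640x3 uint8, red, green, blue), "intrinsics" (3x3 intrinsics, pixels), "eye" and "rotation" of the camera in the world. Camera axes: x right, y down, z forward; pixel columns grow to the right and rows downward; lengths in m; the calibration is good to about 2 mm. A picture is of the moment at which its call begins. There is no depth.
- robot.close_job(): hands the job in, once; it reports no verdict.
The state is a dict: "time": time; "joint_positions": joint angles; "qvel": joint speeds; "joint_torque": joint torques, N m; "tool_pos": TCP position; "ee_rot": TCP orientation; "wrist_force": force on the tool from outside, world axes, zero at the start; "wrist_torque": the same for the moment, N m; "width": finger opening in m.
Only numpy, scipy, OpenCV 4.12 (cv2) and the standard library are available. Lean on these libraries where they do the work, as an engineer would, in place of code of your own. Each camera call takes 0.05 s, during which the arm holds its last target.

## Working session

There is one attempt and no reset: what is moved stays moved. The work goes in short steps, Python scripts to look and compute and a shell command to move; the robot and the scene stay as the last step left them, time stands still between calls to the robot, and variables do not carry over. Pictures are saved under pics/ and viewed, and the job is handed in when it is done.

```bash
ls; mkdir -p pics; cat > h.py <<'E'
from bench import robot
import numpy as np, cv2
def snap(n,f):
    s=robot.snapshot(n); cv2.imwrite('pics/'+f+'.png',s['color'][:,:,::-1]); 
    import pickle; pickle.dump(s,open('pics/'+f+'.pkl','wb')); return s
def load(f):
    import pickle; return pickle.load(open('pics/'+f+'.pkl','rb'))
def ray(s,u,v,z):
    K=np.array(s['intrinsics']);R=np.array(s['rotation']);e=np.array(s['eye'])
    d=R@np.linalg.inv(K)@np.array([u,v,1.]); return e+d*(z-e[2])/d[2]
def proj(s,p):
    K=np.array(s['intrinsics']);R=np.array(s['rotation']);e=np.array(s['eye'])
    c=K@(R.T@(np.array(p)-e)); return c[:2]/c[2]
E
python3 - <<'E'
from h import *
for n in ['scene','side','wrist']:
    s=snap(n,n+'0'); print(n,s['eye'],np.array(s['rotation']).round(3).tolist(),np.array(s['intrinsics']).tolist())
o=robot.get_obs(); print(o)
E
```

```text
pics
scene [-0.47725311  0.75807657  0.70049516] [-2.037, 0.025, -2.237] [[622.073109194285, 0.0, 317.15603885918665], [0.0, 622.073109194285, 244.45910871909464], [0.0, 0.0, 1.0]]
side [-0.11433371 -0.98619027  0.62949397] [-2.022, 0.007, -0.574] [[552.8961185621357, 0.0, 325.93655524468943], [0.0, 552.8961185621357, 241.5168348571314], [0.0, 0.0, 1.0]]
wrist [ 0.31321213 -0.45772237  0.38284166] [2.863, 0.002, -1.117] [[423.61715072865695, 0.0, 319.07305322387316], [0.0, 423.61715072865695, 237.8097950288706], [0.0, 0.0, 1.0]]
{'time': 0.15, 'joint_positions': array([-1.21913208e+00,  8.77723507e-02,  1.37189069e+00,  7.03183651e-06,
        1.68357845e+00, -1.03129236e-01]), 'qvel': array([ 0.0008604 , -0.00212223, -0.00275673, -0.00038973, -0.00047273,
       -0.00057556]), 'joint_torque': array([ 1.07652013e-03, -3.40642655e+01, -3.02793610e+01,  7.17747048e-02,
        3.04986059e-02, -1.02759213e-04]), 'tool_pos': array([ 0.24144334, -0.49371306,  0.20458841]), 'ee_rot': array([-3.14141596e+00,  1.63935689e-03, -1.11600191e+00]), 'wrist_force': array([ 0.53388253, -0.88788972, -0.00745164]), 'wrist_torque': array([-0.03014001,  0.02627861, -0.02766982]), 'width': 0.09367050537892478}
```

```bash
sed -i "s/R=np.array(s\['rotation'\])/R=rot(s['rotation'])/; s/^import numpy.*/&\nfrom scipy.spatial.transform import Rotation as Ro\ndef rot(r): return Ro.from_euler('xyz',r).as_matrix()/" h.py; python3 - <<'E'
from h import *
for n in ['scene0','side0','wrist0']: print(ray(load(n),320,240,0))
E
```

```text
[ 0.64225765 -0.10931156  0.        ]
[0.58044491 0.12345642 0.        ]
[ 0.21301175 -0.5069526   0.        ]
```

View pics/scene0.png

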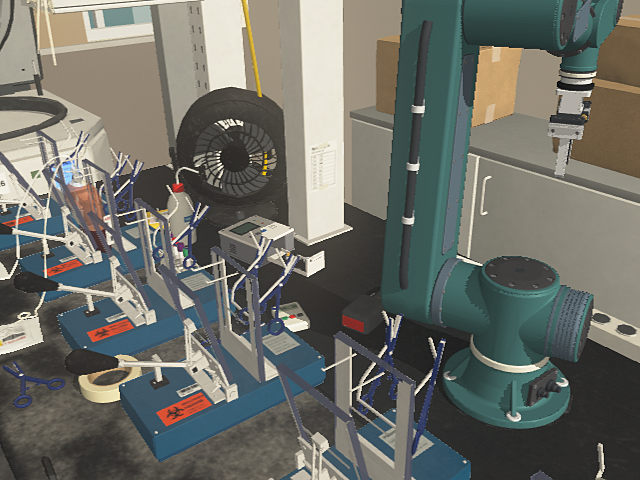

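View pics/side0.png

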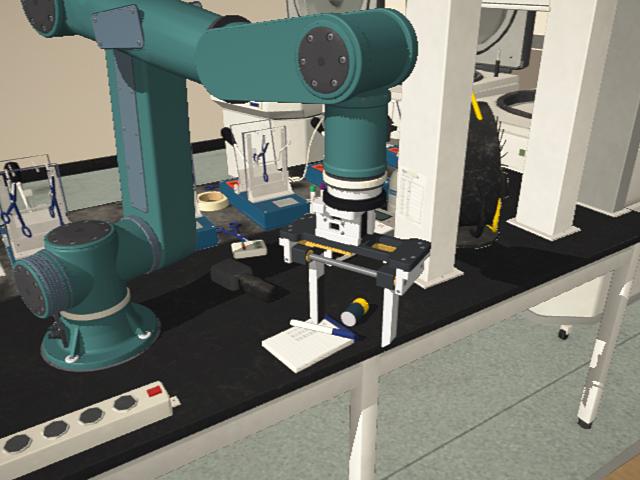

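View pics/wrist0.png

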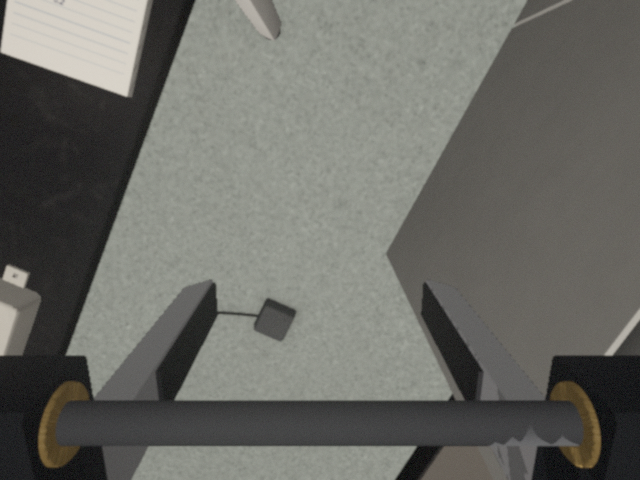

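```bash
python3 - <<'E'
from h import *
a=load('side0');b=load('scene0')
A=a['color'][270:380,200:400,::-1]; cv2.imwrite('pics/c1.png',cv2.resize(A,None,fx=4,fy=4,interpolation=cv2.INTER_CUBIC))
B=b['color'][200:340,200:390,::-1]; cv2.imwrite('pics/c2.png',cv2.resize(B,None,fx=4,fy=4,interpolation=cv2.INTER_CUBIC))
for p in [(345,321),(353,313),(360,303)]: print(ray(a,*p,0.01675))
print('unit',[ray(b,*p,0.06).round(3) for p in [(219,231),(250,216),(294,232),(262,250)]], ray(b,315,262,0.0285))
E
```

```text
[ 0.40667368 -0.24266954  0.01675   ]
[ 0.43621146 -0.22817271  0.01675   ]
[ 0.46997125 -0.20564971  0.01675   ]
unit [array([0.745, 0.119, 0.06 ]), array([0.771, 0.014, 0.06 ]), array([ 0.621, -0.015,  0.06 ]), array([0.593, 0.096, 0.06 ])] [0.51574483 0.0047036  0.0285    ]
```

View pics/c1.png

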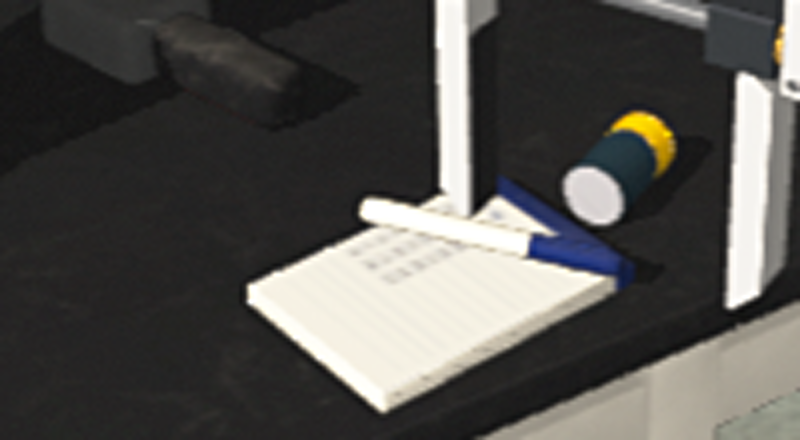

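View pics/c2.png

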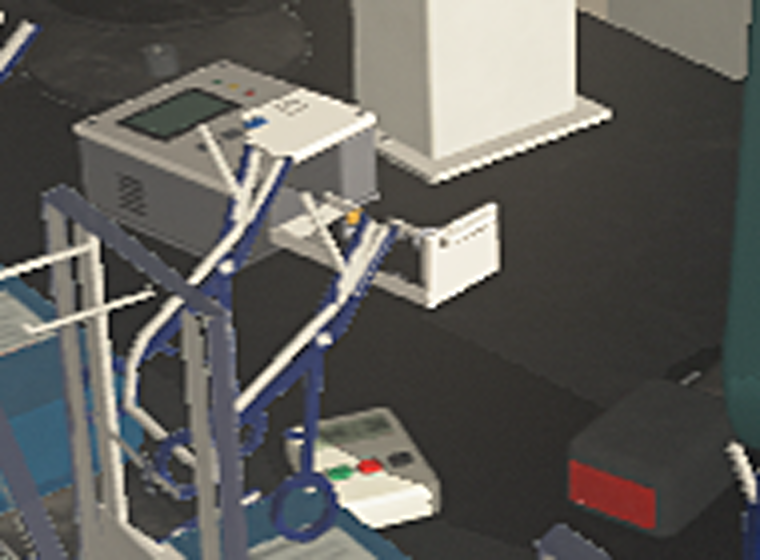

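```bash
python3 -m handwheel '{"delta_pos": [[-19,-37,0],[-19,-37,0],[-19,-37,0],[-19,-37,0],[-19,-37,0],[-19,-37,0],[-19,-37,0],[-19,-37,0]], "rotation": [[0,0,0],[0,0,0],[0,0,0],[0,0,0],[0,0,0],[0,0,0],[0,0,0],[0,0,0]], "claw": [-1,-1,-1,-1,-1,-1,-1,-1]}'; python3 - <<'E'
from h import *
s=snap('wrist','w1'); print(robot.get_obs()['tool_pos'],robot.get_obs()['ee_rot'],s['eye'],s['rotation'])
print([proj(s,p) for p in [(0.438,-0.226,.01675),(.407,-.243,.017),(.47,-.206,.017)]])
E
```

```text
time: 1.15
tool_pos: [0.4413, -0.2263, 0.2052]
ee_rot: [3.141, 0.0, -1.116]
wrist_force: [-0.3, -1.4, 0.1]
width: 0.0938
[ 0.44369578 -0.22229322  0.20513812] [-3.13782996e+00  2.75400437e-03 -1.11128684e+00] [ 0.51298006 -0.19003463  0.38352557] [ 2.86255378e+00 -1.68981309e-04 -1.11683551e+00]
[array([318.37338487, 214.02767013]), array([320.24346771, 252.04585137]), array([313.77768897, 171.5368942 ])]
```

View pics/w1.png

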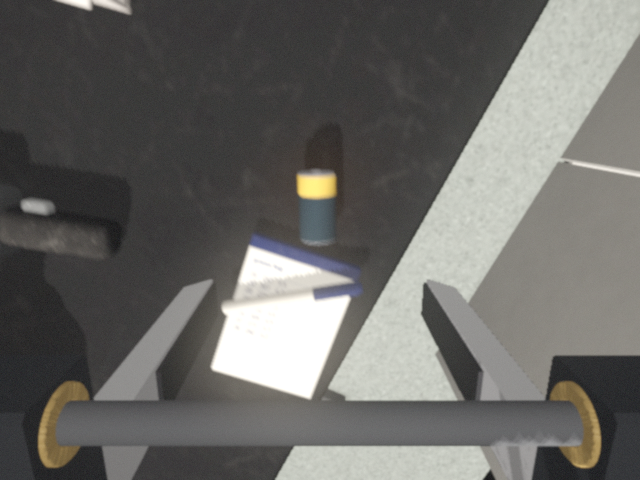

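```bash
python3 - <<'E'
from h import *
s=load('w1'); c=s['color'][155:260,270:370,::-1]; cv2.imwrite('pics/c3.png',cv2.resize(c,None,fx=6,fy=6,interpolation=cv2.INTER_CUBIC)[:600])
h=cv2.cvtColor(s['color'],cv2.COLOR_RGB2HSV)
m=((h[...,1]>90)&(h[...,2]>35)); m[:160]=0;m[250:]=0;m[:,:285]=0;m[:,350:]=0
for v in range(165,250,6):
    u=np.nonzero(m[v])[0]; print(v,u.min() if len(u) else None,u.max() if len(u) else None,h[v,317])
E
```

```text
165 None None [ 9 57 63]
171 None None [ 12  10 130]
177 296 337 [ 20  83 243]
183 296 337 [ 27 120 255]
189 296 337 [ 27 119 255]
195 299 336 [ 24 119 255]
201 None None [ 98  45 107]
207 None None [ 99  50 108]
213 None None [100  49 110]
219 None None [ 99  49 109]
225 None None [101  47 109]
231 None None [ 98  44 110]
237 None None [100  48 111]
243 None None [105  12 131]
249 None None [18 30 84]
```

View pics/c3.png

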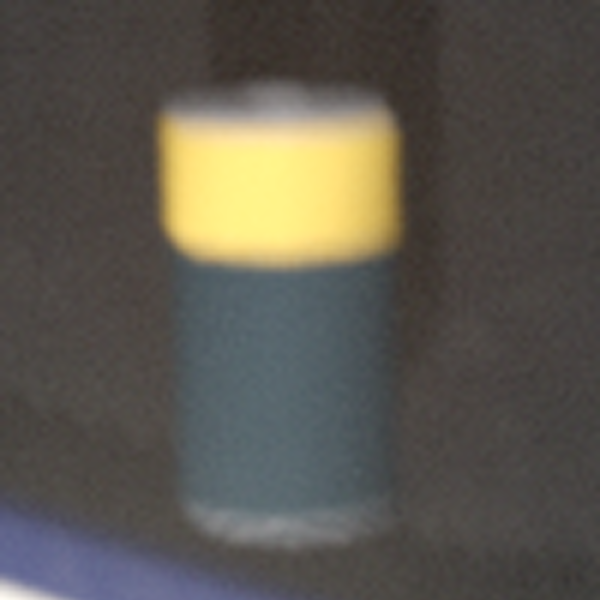

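```bash
cat > fit.py <<'E'
from h import *
from scipy.optimize import least_squares
s=load('w1')
def hull(p):
    x,y,a=p; d=np.array([np.cos(a),np.sin(a),0]);n=np.array([-d[1],d[0],0]);c=np.array([x,y,.01675])
    t=np.linspace(0,2*np.pi,72)
    P=[c+l*d+.01675*(np.cos(k)*n+np.sin(k)*np.array([0,0,1])) for l in(-.03075,.02875) for k in t]
    return cv2.convexHull(np.array([proj(s,q) for q in P],np.float32))
obs=[(296.6,175),(296.8,190),(299,205),(301.2,238),(336.7,175),(336.6,190),(335.8,220),(335.4,238),(318,245.8),(310,245),(326,245)]
def f(p):
    h=hull(p); return [cv2.pointPolygonTest(h,o,True) for o in obs]
r=least_squares(f,[.438,-.226,.5],x_scale=[.01,.01,.1],diff_step=1e-4); print(r.x,np.degrees(r.x[2]),np.round(r.fun,1))
d=np.array([np.cos(r.x[2]),np.sin(r.x[2])]); tip=np.r_[r.x[:2]+.03075*d,.01675]; print('tip px',proj(s,tip))
E
python3 fit.py
```

```text
[ 0.4435449  -0.22230877  0.47748454] 27.35784878951334 [-0.6 -0.9  0.7  1.7 -0.7 -0.4  0.7  1.4 -0.2  0.3 -0.1]
tip px [316.48727111 171.71730592]
```

```bash
cat >> h.py <<'E'
def togo(target,rpy=None):
    o=robot.get_obs(); R=rot(o['ee_rot']); print('now',o['tool_pos'].round(4),o['ee_rot'].round(4),'w',o['width'].round(4),'f',o['wrist_force'].round(1))
    print('tool mm',(R.T@(np.array(target)-o['tool_pos'])*1000).round(1))
    if rpy is not None: print('rotvec',Ro.from_matrix(R.T@rot(rpy)).as_rotvec().round(4))
E
python3 -c "
from h import *
togo([.4435,-.2223,.0067],[np.pi,0,-1.0933])"
```

```text
Traceback (most recent call last):
  File "h.py", line 17, in togo
    o=robot.get_obs(); R=rot(o['ee_rot']); print('now',o['tool_pos'].round(4),o['ee_rot'].round(4),'w',o['width'].round(4),'f',o['wrist_force'].round(1))
                                                                                                       ^^^^^^^^^^^^^^^^
AttributeError: 'float' object has no attribute 'round'
```

```bash
sed -i "s/o\['width'\].round(4)/round(o['width'],4)/" h.py
python3 -c "
from h import *
togo([.4435,-.2223,.0067],[np.pi,0,-1.0933])"
```

```text
now [ 0.4437 -0.2223  0.2051] [-3.1378e+00  2.8000e-03 -1.1113e+00] w 0.0941 f [0.4 1.6 0.5]
tool mm [  0.5   0.9 198.4]
rotvec [-0.0038  0.0027 -0.018 ]
```

```bash
python3 -m handwheel '{"delta_pos": [[0,0,30],[0,0,35],[0,0,35],[0,0,35],[0,0,27],[0,0,16],[0,0,10],[0,0,6]], "rotation": [[0,0,-0.02],[0,0,0],[0,0,0],[0,0,0],[0,0,0],[0,0,0],[0,0,0],[0,0,0]], "claw": [-1,-1,-1,-1,-1,-1,-1,-1]}'; python3 - <<'E'
from h import *
togo([.4435,-.2223,.0067],[np.pi,0,-1.0933])
s=snap('wrist','w2')
E
```

```text
time: 2.2
tool_pos: [0.4411, -0.2278, 0.0116]
ee_rot: [-3.141, -0.001, -1.096]
wrist_force: [0.5, 1.1, 0.2]
width: 0.0937
now [ 0.4411 -0.2278  0.0116] [-3.1412e+00 -8.0000e-04 -1.0960e+00] w 0.0937 f [0.5 1.1 0.2]
tool mm [-3.8 -4.7  4.9]
rotvec [-0.0004 -0.0008 -0.0027]
```

View pics/w2.png

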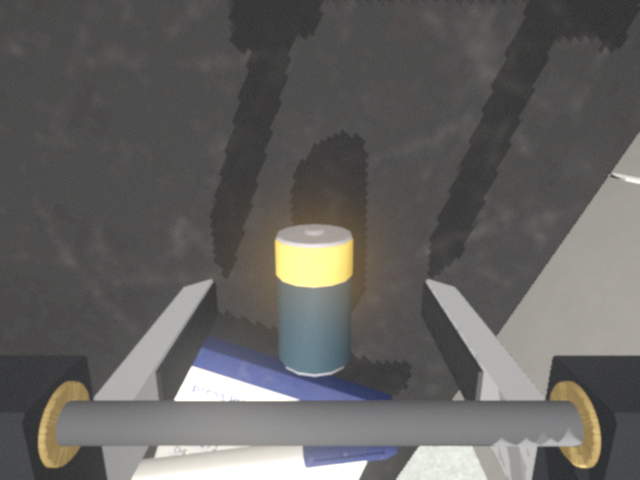

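```bash
sed -e "s/'w1'/'w2'/" -e "s/^obs=.*/obs=[(275,245),(275.5,270),(278,290),(280,355),(353.5,245),(353.5,270),(352,290),(351,355),(315,376.5),(305,375.5),(325,375.5)]/" fit.py > fit2.py; python3 fit2.py; python3 - <<'E'
from h import *
for n in('w1','w2'):
    s=load(n);print(s['eye'],s['rotation'])
s=load('w2'); print('tcp px',proj(s,[.4411,-.2278,.0116]))
s=load('side0'); 
for p in [(.4435,-.2223,.01675),(.4162,-.2364,.01675)]: print(proj(s,p))
E
```

```text
[ 0.44437425 -0.22289933  0.48174307] 27.601844946170832 [ 0.  -0.4  1.3  0.9  0.2 -0.2  1.   1.  -0.2  0.1  0.1]
tip px [314.15366702 225.98629391]
[ 0.51298006 -0.19003463  0.38352557] [ 2.86255378e+00 -1.68981309e-04 -1.11683551e+00]
[ 0.51191778 -0.19006171  0.19004985] [ 2.86322099e+00 -1.30475565e-03 -1.09681075e+00]
tcp px [321.307327   299.30850361]
[354.25550744 310.56145568]
[347.15855091 318.00189485]
```

```bash
python3 -m handwheel '{"delta_pos": [[-2,-2,2],[-2,-3,3],[0,0,0],[0,0,0],[0,0,0],[0,0,0],[0,0,0],[0,0,0]], "rotation": [[0,0,0],[0,0,0],[0,0,0],[0,0,0],[0,0,0],[0,0,0],[0,0,0],[0,0,0]], "claw": [-1,-1,1,1,1,1,1,1]}'; python3 - <<'E'
from h import *
togo([.4443,-.2227,.0067],[np.pi,0,-1.0905])
s=snap('wrist','w3')
E
```

```text
time: 3.25
tool_pos: [0.4434, -0.2218, 0.0065]
ee_rot: [3.142, -0.0, -1.096]
wrist_force: [0.7, -0.8, 1.5]
width: 0.0376
now [ 0.4434 -0.2218  0.0065] [ 3.1415e+00 -2.0000e-04 -1.0960e+00] w 0.0376 f [ 0.7 -0.8  1.5]
tool mm [ 1.3 -0.4 -0.2]
rotvec [ 0.     -0.0002 -0.0055]
```

View pics/w3.png

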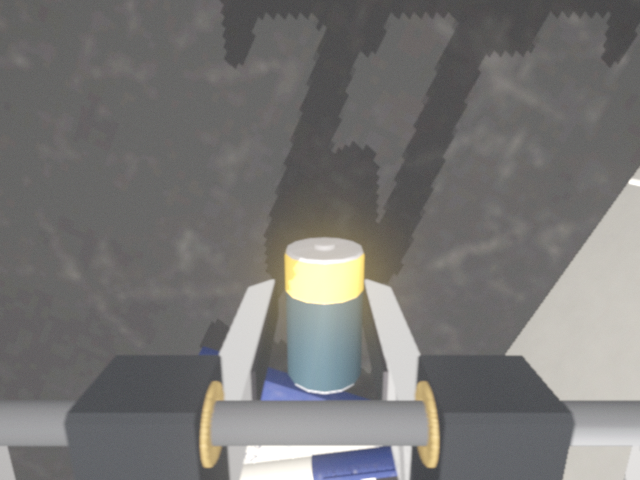

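```bash
python3 -m handwheel '{"delta_pos": [[0,0,0],[0,0,0],[0,0,-10],[0,0,-30],[0,0,-35],[0,0,-35],[0,0,-35],[0,0,-30]], "rotation": [[0,0,0],[0,0,0],[0,0,0],[0,0,0],[0,0,0],[0,0,0],[0,0,0],[0,0,0]], "claw": [1,1,1,1,1,1,1,1]}'; python3 - <<'E'
from h import *
togo([.45,-.0,.19],[np.pi,0,-1.38])
print(Ro.from_euler('xyz',[np.pi,0,-1.093]).as_matrix().T@np.array([.007,.222,0]))
E
```

```text
time: 4.3
tool_pos: [0.4433, -0.2216, 0.1834]
ee_rot: [-3.141, -0.001, -1.096]
wrist_force: [0.9, -0.5, -1.3]
width: 0.0326
now [ 0.4433 -0.2216  0.1834] [-3.1410e+00 -9.0000e-04 -1.0959e+00] w 0.0326 f [ 0.9 -0.5 -1.3]
tool mm [-194.  -107.3   -6.7]
rotvec [-0.0007 -0.0008  0.2841]
[-1.93919540e-01 -1.08296869e-01 -1.32625415e-17]
```

```bash
python3 -m handwheel '{"delta_pos": [[-20,-10,0],[-38,-20,0],[-38,-20,0],[-38,-20,0],[-38,-20,0],[-22,-17,0],[0,0,0],[0,0,0]], "rotation": [[0,0,0],[0,0,0],[0,0,0],[0,0,0],[0,0,0],[0,0,0.14],[0,0,0.14],[0,0,0]], "claw": [1,1,1,1,1,1,1,1]}'; python3 - <<'E'
from h import *
s=snap('wrist','w4');togo([.45,-.0,.19],[np.pi,0,-1.38])
E
```

```text
time: 5.3
tool_pos: [0.4496, 0.0002, 0.1818]
ee_rot: [3.142, -0.0, -1.373]
wrist_force: [-0.6, -0.5, -0.7]
width: 0.0326
now [ 4.497e-01 -1.000e-04  1.817e-01] [-3.1416e+00 -1.0000e-04 -1.3733e+00] w 0.0327 f [ 0.1  0.  -2. ]
tool mm [-0.  -0.4 -8.3]
rotvec [-0.     -0.0001  0.0067]
```

View pics/w4.png

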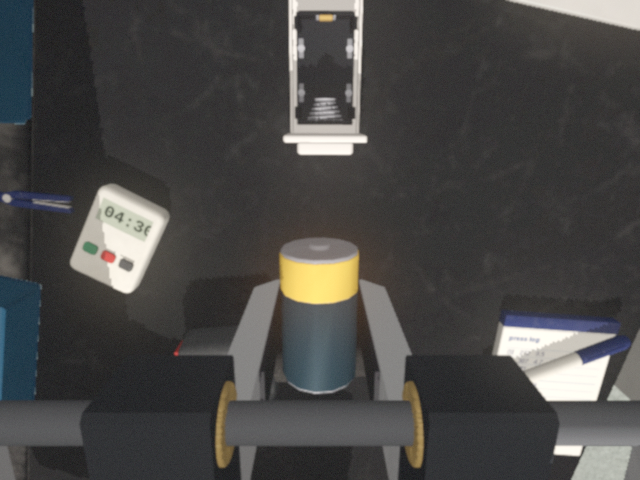

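```bash
python3 - <<'E'
from h import *
s=load('w4'); c=s['color'][0:165,260:390,::-1]; cv2.imwrite('pics/c4.png',cv2.resize(c,None,fx=3.6,fy=3.6,interpolation=cv2.INTER_CUBIC))
E
```

```text
(no output)
```

View pics/c4.png

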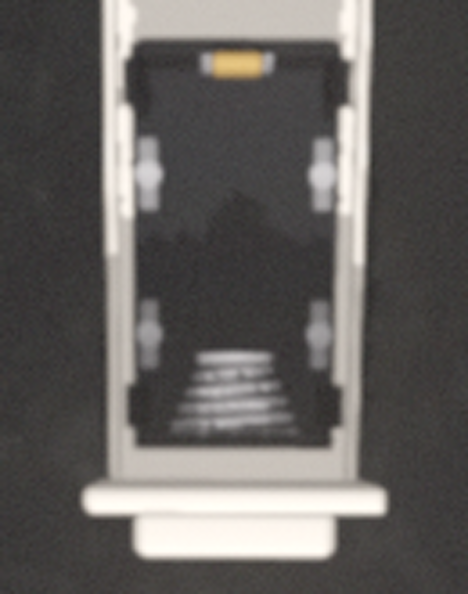

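```bash
python3 - <<'E'
from h import *
s=load('w4')
def q(x,y,z): return ray(s,260+(x+.5)/3.6-.5,(y+.5)/3.6-.5,z)
L=q(83,512,.0505);Rr=q(387,512,.0505)
print('panel',L,Rr,np.linalg.norm(L-Rr)); d=(L-Rr)[:2]; print('yaw',np.degrees(np.arctan2(-d[0],d[1])))
l1=q(135,558,.0505);l2=q(335,558,.0505);print('lip',l1,l2,np.linalg.norm(l1-l2))
# drawer side outer edges
for z in (.03,.02): 
  a=q(104,20,z);b=q(110,478,z);c=q(366,20,z);e=q(356,478,z); print(z,[np.degrees(np.arctan2(*(m-n)[[1,0]])) for m,n in((a,b),(c,e))])
br=q(238,77,.02975);brT=q(238,52,.02975);co=q(235,350,.03675)
pf=(L+Rr)/2
print('brass',br,brT,'coil',co,'pf',pf)
v=(br-co)[:2]; print('axis yaw',np.degrees(np.arctan2(v[1],v[0])),'dist',np.hypot(*v))
v=(br-pf)[:2]; print('axis yaw pf-br',np.degrees(np.arctan2(v[1],v[0])),'dist',np.hypot(*v))
print('screws',[q(*p,.012) for p in((148,174),(322,174),(148,334),(319,334))])
E
```

```text
panel [0.50582545 0.03888233 0.0505    ] [ 0.51760317 -0.02025248  0.0505    ] 0.060296278008836135
yaw 11.264049661300657
lip [0.49900319 0.02713817 0.0505    ] [ 0.5068145  -0.01208433  0.0505    ] 0.0399927658856265
0.03 [np.float64(10.964019279519535), np.float64(11.445137575166479)]
0.02 [np.float64(10.964019279519546), np.float64(11.445137575166468)]
brass [0.59259944 0.02485537 0.02975   ] [0.59695049 0.0257417  0.02975   ] coil [0.54222921 0.01532275 0.03675   ] pf [0.51171431 0.00931493 0.0505    ]
axis yaw 10.716547445692063 dist 0.05126432847915862
axis yaw pf-br 10.87570030070505 dist 0.08236449954308736
screws [array([0.57422492, 0.04016036, 0.012     ]), array([0.58138145, 0.00424487, 0.012     ]), array([0.54287202, 0.03430201, 0.012     ]), array([ 0.55009592, -0.00195936,  0.012     ])]
```

```bash
python3 - <<'E'
from h import *
s=load('w4'); c=s['color'][225:400,260:380,::-1]; cv2.imwrite('pics/c5.png',cv2.resize(c,None,fx=3.4,fy=3.4,interpolation=cv2.INTER_CUBIC))
o=robot.get_obs(); R=rot([np.pi,0,-1.3733]); t=np.array([.4496,.0000,.1817])
print('cell centre px exp',proj(s,t+R@[0,0,-.01025]),'tip',proj(s,t+R@[0,-.03075,-.01025]),'rim top',proj(s,t+R@[0,-.02875,-.027]),'flat bottom',proj(s,t+R@[0,.03075,-.0]))
E
```

```text
cell centre px exp [321.92786497 308.6319814 ] tip [322.00050028 240.60095837] rim top [322.31010129 258.19275398] flat bottom [321.71599788 358.28294516]
```

View pics/c5.png

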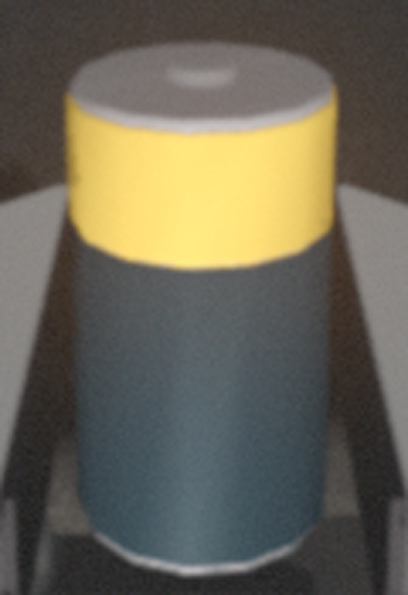

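```bash
cat > fit3.py <<'E'
from h import *
from scipy.optimize import least_squares
for n,t,r in(('w2',[.4411,-.2278,.0116],[-3.1412,-.0008,-1.096]),('w3',[.4434,-.2218,.0065],[3.1415,0,-1.096]),('w4',[.4496,0,.1817],[-3.1416,-.0001,-1.3733])):
    s=load(n); R=rot(r); print(n,(R.T@(s['eye']-np.array(t))*1000).round(1), Ro.from_matrix(R.T@rot(s['rotation'])).as_rotvec().round(4))
s=load('w4'); R=rot([np.pi,0,-1.3733]); e0=R.T@(s['eye']-np.array([.4496,0,.1817])); C=R.T@rot(s['rotation']);K=np.array(s['intrinsics'])
def pr(p): c=K@(C.T@(np.array(p)-e0)); return c[:2]/c[2]
def px(x,y): return (260+(x+.5)/3.4-.5,225+(y+.5)/3.4-.5)
t=np.linspace(0,2*np.pi,72)
def f(p):
    x,y,z,w,pt=p; c=np.array([x,y,z])
    Q=Ro.from_rotvec([pt,0,w]).as_matrix()
    P=[c+Q@np.array([.01675*np.cos(k),l,.01675*np.sin(k)]) for l in(-.02875,.03075) for k in t]
    h=cv2.convexHull(np.array([pr(q) for q in P],np.float32))
    obs=[px(*q) for q in((67,110),(69,200),(78,300),(80,400),(82,480),(335,110),(335,200),(328,300),(327,400),(326,480),(200,42),(195,573),(140,560),(260,555),(120,57),(290,57))]
    b=pr(c+Q@np.array([0,-.03075,0]))
    return [cv2.pointPolygonTest(h,o,True) for o in obs]+list(2*(b-np.array(px(202,72))))
r=least_squares(f,[0,0,-.01,0,0],x_scale=[.01,.01,.01,.1,.1],diff_step=1e-3);print((r.x*1000).round(2),np.round(r.fun,1))
E
python3 fit3.py
```

```text
w2 [  -1.   -80.3 -178.4] [-0.2788  0.0004  0.0009]
w3 [  -1.1  -80.3 -178.4] [-0.2787  0.0006  0.0009]
w4 [  -1.2  -80.1 -178.5] [-2.787e-01  2.000e-04  9.000e-04]
[-1.16  3.45 -4.8  -3.54 51.76] [-0.4 -0.8  0.8  0.3  0.   0.1 -0.7  0.6  0.1 -0.3 -0.6 -1.1 -0.4  1.6
  0.8  0.4 -0.3  0.2]
```

```bash
cat >> fit3.py <<'E'
for z in(-.01025,-.008):
    g=lambda p:f([p[0],p[1],z,p[2],p[3]])
    r=least_squares(g,[0,0,0,0],x_scale=[.01,.01,.1,.1],diff_step=1e-3);print(z,(r.x*1000).round(2),r.cost.round(2),np.round(r.fun,1))
    g=lambda p:f([p[0],p[1],z,p[2],0])
    r=least_squares(g,[0,0,0],x_scale=[.01,.01,.1],diff_step=1e-3);print(z,(r.x*1000).round(2),r.cost.round(2),np.round(r.fun,1))
E
python3 fit3.py
```

```text
w2 [  -1.   -80.3 -178.4] [-0.2788  0.0004  0.0009]
w3 [  -1.1  -80.3 -178.4] [-0.2787  0.0006  0.0009]
w4 [  -1.2  -80.1 -178.5] [-2.787e-01  2.000e-04  9.000e-04]
[-1.16  3.45 -4.8  -3.54 51.76] [-0.4 -0.8  0.8  0.3  0.   0.1 -0.7  0.6  0.1 -0.3 -0.6 -1.1 -0.4  1.6
  0.8  0.4 -0.3  0.2]
-0.01025 [ -1.16   1.1   -3.28 125.49] 24.31 [ 1.4  0.8  2.   1.2  0.7  1.9  0.9  1.8  1.   0.4  2.   0.7  1.1  3.1
  2.9  2.5 -0.2  1.3]
-0.01025 [-1.15  1.31 -3.91] 53.19 [ 0.6  0.3  2.   1.6  1.4  1.   0.4  1.8  1.5  1.2 -0.2  3.4  4.1  6.1
  1.7  1.4 -0.3 -4.4]
-0.008 [-1.16  2.08 -3.45 94.71] 10.86 [ 0.7  0.1  1.5  0.8  0.4  1.1  0.2  1.3  0.6  0.1  0.9  0.1  0.5  2.6
  2.   1.6 -0.2  0.8]
-0.008 [-1.16  2.22 -3.96] 26.25 [ 0.1 -0.2  1.5  1.1  0.9  0.5 -0.1  1.3  1.   0.7 -0.8  1.8  2.6  4.6
  1.1  0.8 -0.3 -3.3]
```

```bash
cat >> h.py <<'E'
YAW=np.radians(11.1); A=np.array([np.cos(YAW),np.sin(YAW),0]);N=np.array([-np.sin(YAW),np.cos(YAW),0])
def tgt(X,n,z): return X*A+n*N+np.array([0,0,z])
def Rt(th): return rot([np.pi,0,YAW-np.pi/2])@Ro.from_rotvec([th,0,0]).as_matrix()
def go2(X,n,z,th):
    o=robot.get_obs(); R=rot(o['ee_rot']); p=o['tool_pos']; f=o['wrist_force']
    print('t',round(o['time'],2),'XnZ mm',((A@p)*1000).round(1),((N@p)*1000).round(1),(p[2]*1000).round(1),'F Xnz',(A@f).round(1),(N@f).round(1),f[2].round(1),'w',round(o['width'],4),
     'rot err from level',Ro.from_matrix(rot([np.pi,0,YAW-np.pi/2]).T@R).as_rotvec().round(4))
    d=tgt(X,n,z)-p
    print('d tool mm',(R.T@d*1000).round(1),' in target-tool axes',(Rt(th).T@d*1000).round(1),'rv',Ro.from_matrix(R.T@Rt(th)).as_rotvec().round(4))
E
python3 -c "
from h import *
go2(.5743,-.0906,.1,.35)"
```

```text
t 5.35 XnZ mm 441.2 -86.7 181.7 F Xnz 0.1 0.0 -2.0 w 0.0327 rot err from level [ 0.      0.0001 -0.0037]
d tool mm [   4.4 -133.1   81.7]  in target-tool axes [  3.9 -97.  122.4] rv [0.35   0.0006 0.0037]
```

```bash
python3 -m handwheel '{"delta_pos": [[1,-20,10],[1,-29,18],[1,-33,20],[1,-30,20],[0,-21,14],[0,0,0],[0,0,0],[0,0,0]], "rotation": [[0,0,0.004],[0,0,0],[0,0,0],[0,0,0],[0,0,0],[0.17,0,0],[0.18,0,0],[0,0,0]], "claw": [1,1,1,1,1,1,1,1]}'; python3 - <<'E'
from h import *
s=snap('wrist','w5');go2(.5743,-.0906,.1,.35);snap('scene','s5');
E
```

```text
time: 6.35
tool_pos: [0.575, 0.0207, 0.0944]
ee_rot: [-2.803, 0.003, -1.38]
wrist_force: [0.3, 0.7, -1.2]
width: 0.0327
t 6.4 XnZ mm 572.1 -91.3 98.2 F Xnz 0.2 0.3 -0.4 w 0.0326 rot err from level [3.453e-01 1.000e-04 3.400e-03]
d tool mm [-0.7 -2.6 -1. ]  in target-tool axes [-0.7 -2.6 -1. ] rv [ 0.0047 -0.0007 -0.0033]
```

View pics/w5.png

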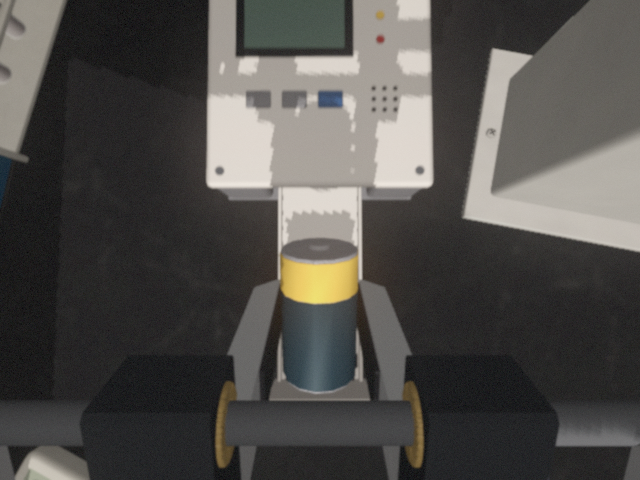

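View pics/s5.png

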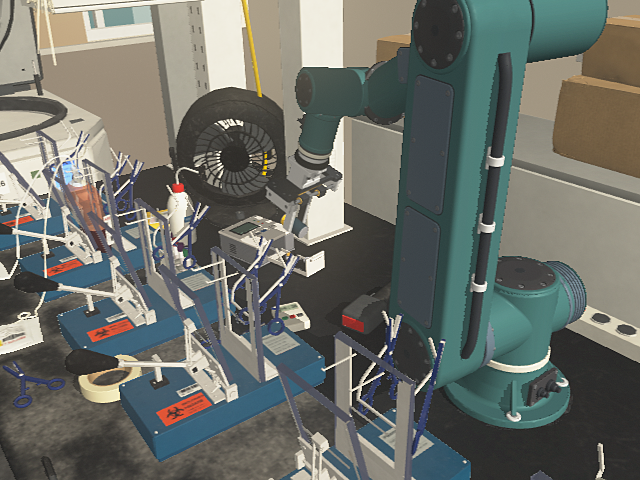

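```bash
python3 -c "
from h import *
go2(.575,-.0906,.042,.35);go2(.575,-.0906,.033,.35)"
```

```text
t 6.45 XnZ mm 575.0 -92.0 100.8 F Xnz 0.3 -0.6 -0.4 w 0.0331 rot err from level [0.3501 0.0016 0.0029]
d tool mm [-1.4 20.2 55.3]  in target-tool axes [-1.4 20.2 55.3] rv [-0.0001 -0.002  -0.0025]
t 6.45 XnZ mm 575.0 -92.0 100.8 F Xnz 0.3 -0.6 -0.4 w 0.0331 rot err from level [0.3501 0.0016 0.0029]
d tool mm [-1.4 23.3 63.7]  in target-tool axes [-1.4 23.3 63.7] rv [-0.0001 -0.002  -0.0025]
```

```bash
python3 -m handwheel '{"delta_pos": [[-0.5,2,6],[0,4,11],[0,4.5,12],[0,4.5,12],[0,3,8],[0,2,6],[0,0,0],[0,0,0]], "rotation": [[0,0,-0.002],[0,0,0],[0,0,0],[0,0,0],[0,0,0],[0,0,0],[0,0,0],[0,0,0]], "claw": [1,1,1,1,1,1,1,1]}'; python3 - <<'E'
from h import *
s=snap('wrist','w6');go2(.575,-.0906,.0329,.35);snap('side','d6');snap('scene','s6')
for n,b in(('d6',(300,180,120,90)),('s6',(240,200,100,80))):
    s=load(n);x,y,w,h=b; cv2.imwrite('pics/c'+n+'.png',cv2.resize(s['color'][y:y+h,x:x+w,::-1],None,fx=6,fy=6,interpolation=cv2.INTER_CUBIC))
s=load('d6');print(proj(s,tgt(.55,-.09,.03)))
E
```

```text
time: 7.45
tool_pos: [0.5816, 0.0215, 0.0416]
ee_rot: [-2.79, -0.001, -1.378]
wrist_force: [-0.1, 0.2, -1.8]
width: 0.0328
t 7.5 XnZ mm 574.9 -90.8 41.7 F Xnz 0.4 0.6 -0.6 w 0.0328 rot err from level [0.3514 0.0013 0.0009]
d tool mm [-0.3  3.   8.3]  in target-tool axes [-0.2  3.   8.3] rv [-0.0014 -0.0014 -0.0007]
[334.99849083 246.88396046]
```

View pics/w6.png

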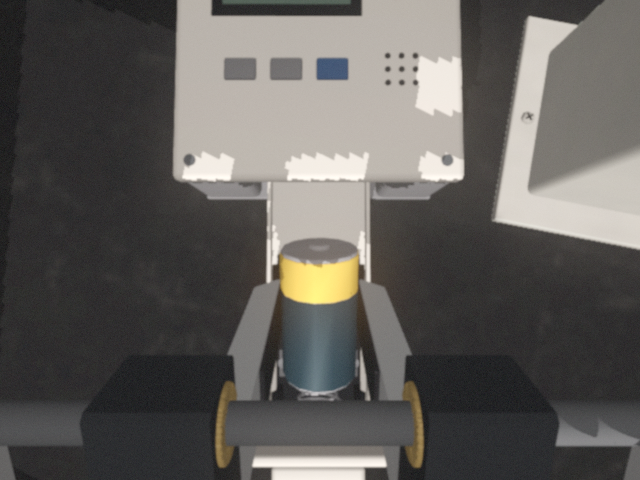

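View pics/d6.png

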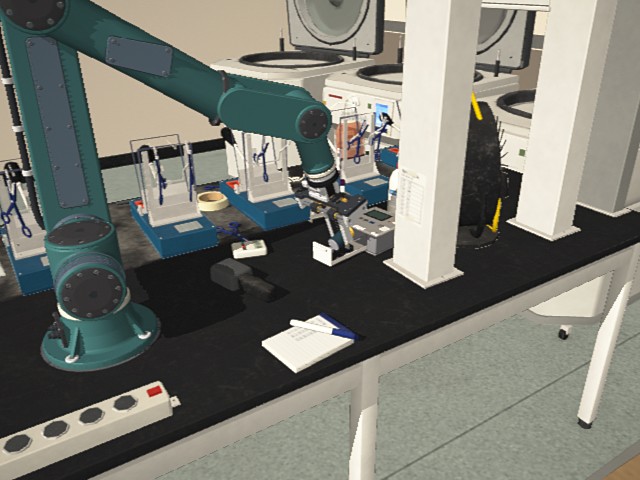

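View pics/cs6.png

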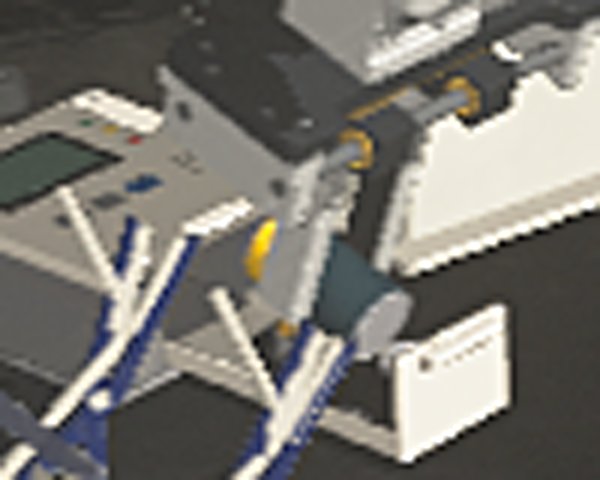

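```bash
python3 -m handwheel '{"delta_pos": [[0,1,3],[0,1,3],[0,1,2.3],[0,0,0],[0,0,0],[0,0.94,-0.34],[0,0.94,-0.34],[0,0.94,-0.34]], "rotation": [[0,0,0],[0,0,0],[0,0,0],[0,0,0],[0,0,0],[0,0,0],[0,0,0],[0,0,0]], "claw": [1,1,1,1,1,1,1,1]}'; python3 - <<'E'
from h import *
s=snap('wrist','w7');go2(.565,-.0906,.0329,.35);
E
```

```text
time: 8.6
tool_pos: [0.5782, 0.021, 0.0322]
ee_rot: [-2.791, -0.001, -1.378]
wrist_force: [0.8, -0.4, -1.5]
width: 0.0324
t 8.65 XnZ mm 571.3 -90.7 32.1 F Xnz -0.5 0.0 -0.7 w 0.0328 rot err from level [0.3499 0.001  0.0009]
d tool mm [-0.1  5.6 -2.9]  in target-tool axes [-0.1  5.6 -2.9] rv [ 0.0001 -0.0011 -0.0007]
```

View pics/w7.png

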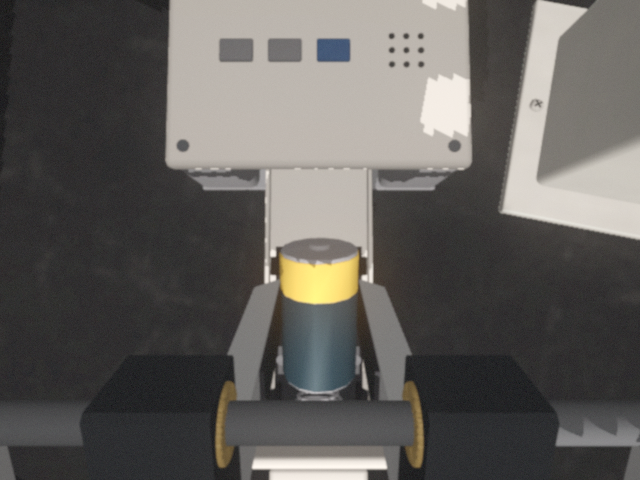

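```bash
python3 -m handwheel '{"delta_pos": [[0,0.94,-0.34],[0,0.94,-0.34],[0,0.94,-0.34],[0,0.94,-0.34],[0,0.94,-0.34],[0,0,0],[0,0,0],[0,0,0]], "rotation": [[0,0,0],[0,0,0],[0,0,0],[0,0,0],[0,0,0],[0,0,0],[0,0,0],[0,0,0]], "claw": [1,1,1,1,1,1,1,1]}'; python3 - <<'E'
from h import *
F=[]
for i in range(6):
    s=snap('wrist','w8');f=robot.get_obs()['wrist_force'];F.append([A@f,N@f,f[2]])
print(np.mean(F,0),np.std(F,0))
go2(.565,-.0906,.0329,.35);
E
```

```text
time: 9.65
tool_pos: [0.5735, 0.02, 0.0323]
ee_rot: [-2.791, -0.001, -1.378]
wrist_force: [2.5, -0.9, -1.0]
width: 0.0331
[ 1.7911188   0.05841244 -0.93171773] [0.4592811  0.47640157 0.43038447]
t 9.95 XnZ mm 566.6 -90.7 32.2 F Xnz 1.0 0.3 -0.3 w 0.033 rot err from level [0.3503 0.001  0.0009]
d tool mm [-0.1  1.3 -1.2]  in target-tool axes [-0.1  1.3 -1.2] rv [-0.0003 -0.0012 -0.0007]
```

```bash
python3 -m handwheel '{"delta_pos": [[0,0.94,-0.34],[0,0.94,-0.34],[0,0.94,-0.34],[0,0.94,-0.34],[0,0.94,-0.34],[0,0,0],[0,0,0],[0,0,0]], "rotation": [[0,0,0],[0,0,0],[0,0,0],[0,0,0],[0,0,0],[0,0,0],[0,0,0],[0,0,0]], "claw": [1,1,1,1,1,1,1,1]}'; cat > ff.py <<'E'
from h import *
import sys
F=[]
for i in range(6):
    s=snap('wrist',sys.argv[1]);f=robot.get_obs()['wrist_force'];F.append([A@f,N@f,f[2]])
print('meanF',np.mean(F,0).round(2))
go2(.565,-.0906,.0329,.35);
E
python3 ff.py w9
```

```text
time: 10.95
tool_pos: [0.5693, 0.0192, 0.0326]
ee_rot: [-2.789, -0.001, -1.378]
wrist_force: [5.6, 1.5, -2.7]
width: 0.0329
meanF [ 5.69  0.31 -1.81]
t 11.25 XnZ mm 562.4 -90.8 32.7 F Xnz 6.3 0.9 -1.8 w 0.0328 rot err from level [0.3522 0.0012 0.0011]
d tool mm [-0.2 -2.6  0.7]  in target-tool axes [-0.2 -2.6  0.7] rv [-0.0022 -0.0014 -0.0009]
```

View pics/w9.png

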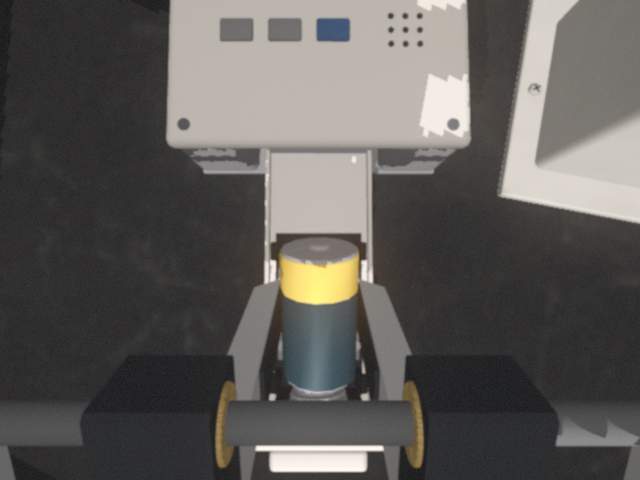

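```bash
python3 -m handwheel '{"delta_pos": [[0,0.94,-0.34],[0,0.94,-0.34],[0,0.94,-0.34],[0,0.47,-0.17],[0,0,0],[0,0,0],[0,0,0],[0,0,0]], "rotation": [[0,0,0],[0,0,0],[0,0,0],[0,0,0],[0,0,0],[0,0,0],[0,0,0],[0,0,0]], "claw": [1,1,1,1,1,1,1,1]}'; python3 ff.py w10
```

```text
time: 12.25
tool_pos: [0.5668, 0.0186, 0.0332]
ee_rot: [-2.787, -0.001, -1.379]
wrist_force: [8.4, 2.2, -2.7]
width: 0.0329
meanF [ 7.99  0.33 -2.92]
t 12.55 XnZ mm 559.8 -90.8 33.3 F Xnz 8.3 0.5 -3.7 w 0.0329 rot err from level [0.3545 0.0014 0.0013]
d tool mm [-0.3 -4.7  2.1]  in target-tool axes [-0.2 -4.7  2.1] rv [-0.0045 -0.0016 -0.0011]
```

View pics/w10.png

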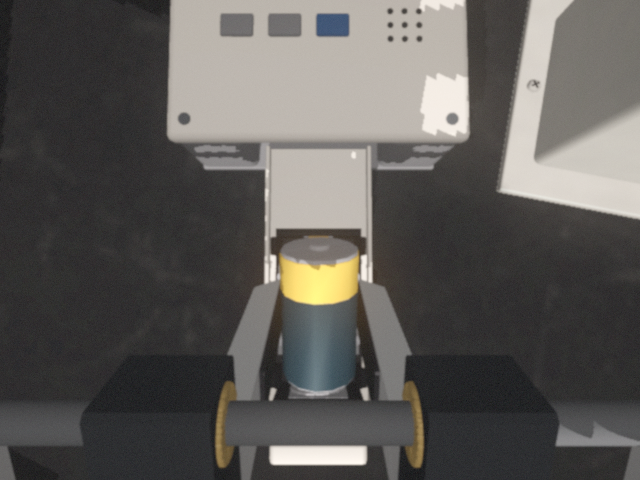

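```bash
python3 -m handwheel '{"delta_pos": [[0,0.94,-0.34],[0,0.94,-0.34],[0,0.36,1.15],[0,0.36,1.15],[0,0.9,0.9],[0,0,0],[0,0,0],[0,0,0]], "rotation": [[0,0,0],[0,0,0],[-0.035,0,0],[-0.035,0,0],[-0.035,0,0],[0,0,0],[0,0,0],[0,0,0]], "claw": [1,1,1,1,1,1,1,1]}'; python3 ff.py w11; python3 -c "
from h import *
s=load('w11'); cv2.imwrite('pics/c11.png',cv2.resize(s['color'][210:410,240:400,::-1],None,fx=3,fy=3,interpolation=cv2.INTER_CUBIC))"
```

```text
time: 13.55
tool_pos: [0.5654, 0.0182, 0.0302]
ee_rot: [-2.89, -0.001, -1.379]
wrist_force: [9.2, 2.1, -2.5]
width: 0.0327
meanF [ 8.62  0.14 -2.41]
t 13.85 XnZ mm 558.3 -91.0 30.2 F Xnz 9.1 0.0 -2.7 w 0.0325 rot err from level [0.2519 0.0017 0.0013]
d tool mm [-0.4 -7.2 -1. ]  in target-tool axes [-0.4 -7.2 -0.3] rv [ 0.0981 -0.0019 -0.001 ]
```

View pics/c11.png

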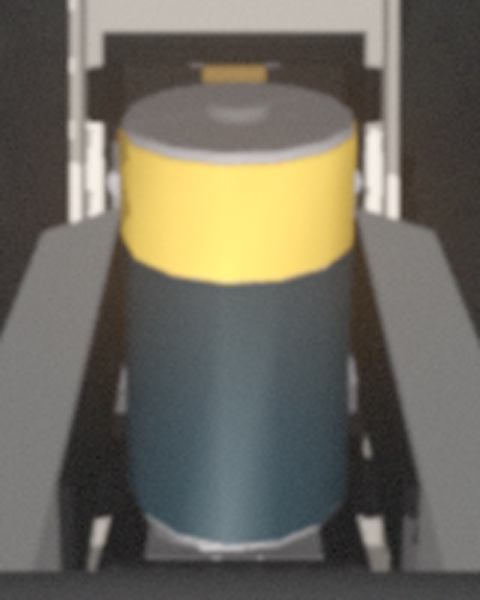

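```bash
python3 -c "
from h import *
s=load('w11')
def q(x,y,z): 
    p=ray(s,240+(x+.5)/3-.5,210+(y+.5)/3-.5,z); return A@p*1000,N@p*1000
print('brass back',q(235,65,.02975),'brass front vis',q(235,82,.02975),'wall back',q(235,33,.0277))
s=load('w4')
def q(x,y,z): 
    p=ray(s,260+(x+.5)/3.6-.5,(y+.5)/3.6-.5,z); return A@p*1000,N@p*1000
print('w4 brass',q(238,52,.02975),q(238,77,.02975),q(238,40,.0277),'coil',q(235,350,.03675))
"
```

```text
brass back (np.float64(588.8868812733693), np.float64(-89.60019119695943)) brass front vis (np.float64(586.3018257906375), np.float64(-89.59397122160486)) wall back (np.float64(593.775854628375), np.float64(-89.61062144277602))
w4 brass (np.float64(590.7389760289836), np.float64(-89.66593607588956)) (np.float64(586.2986931815816), np.float64(-89.69801416001503)) (np.float64(593.3016935689064), np.float64(-89.67940570356063)) coil (np.float64(535.0355127546927), np.float64(-89.3549297107614))
```

```bash
python3 -m handwheel '{"delta_pos": [[0,0.97,-0.25],[0,0.97,-0.25],[0,0.48,-0.12],[0,0,0],[0,0,0],[0,0,0],[0,0,0],[0,0,0]], "rotation": [[0,0,0],[0,0,0],[0,0,0],[0,0,0],[0,0,0],[0,0,0],[0,0,0],[0,0,0]], "claw": [1,1,1,1,1,1,1,1]}'; python3 ff.py w12; python3 -c "
from h import *
s=load('w12'); cv2.imwrite('pics/c12.png',cv2.resize(s['color'][210:410,240:400,::-1],None,fx=3,fy=3,interpolation=cv2.INTER_CUBIC))"
```

```text
time: 14.85
tool_pos: [0.5636, 0.0178, 0.0305]
ee_rot: [-2.888, -0.002, -1.379]
wrist_force: [9.6, 2.8, -3.1]
width: 0.0331
meanF [11.22  0.7  -3.38]
t 15.15 XnZ mm 556.5 -91.0 30.5 F Xnz 12.7 0.4 -3.5 w 0.0333 rot err from level [0.2535 0.0018 0.0015]
d tool mm [-0.4 -8.9 -0.2]  in target-tool axes [-0.4 -8.8  0.7] rv [ 0.0965 -0.002  -0.0012]
```

View pics/c12.png

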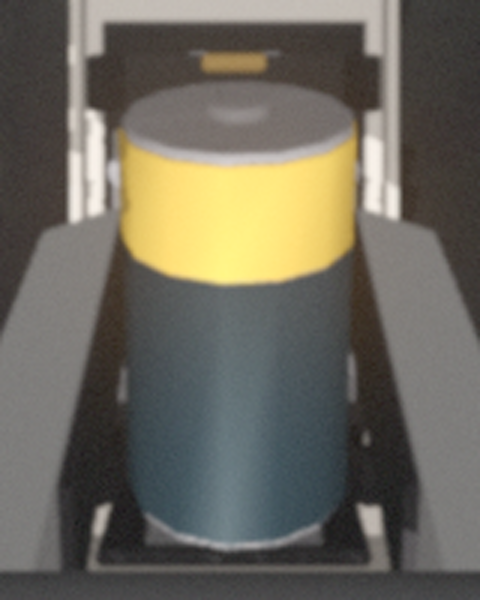

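```bash
python3 -c "
from h import *
s=load('w12')
def q(x,y,z): 
    p=ray(s,240+(x+.5)/3-.5,210+(y+.5)/3-.5,z); return A@p*1000,N@p*1000
print('brass back',q(235,54,.02975),'brass front',q(235,73,.02975),'wall back',q(235,23,.0277))
"
```

```text
brass back (np.float64(588.7501289668483), np.float64(-89.62301850506367)) brass front (np.float64(585.8570132684605), np.float64(-89.61563597805912)) wall back (np.float64(593.5132814166525), np.float64(-89.63391853644872))
```

```bash
python3 -m handwheel '{"delta_pos": [[0,0.43,1.38],[0,0.43,1.38],[0,0.43,1.38],[0,0.43,1.38],[0,0.43,1.38],[0,0.43,1.38],[0,0,0],[0,0,0]], "rotation": [[-0.042,0,0],[-0.042,0,0],[-0.042,0,0],[-0.042,0,0],[-0.042,0,0],[-0.042,0,0],[0,0,0],[0,0,0]], "claw": [1,1,1,1,1,1,1,1]}'; python3 ff.py w13; python3 -c "
from h import *
s=load('w13'); cv2.imwrite('pics/c13.png',cv2.resize(s['color'][190:390,240:400,::-1],None,fx=3,fy=3,interpolation=cv2.INTER_CUBIC))"
```

```text
time: 16.15
tool_pos: [0.5628, 0.0177, 0.0215]
ee_rot: [-3.139, -0.002, -1.378]
wrist_force: [9.7, 1.7, -1.8]
width: 0.033
meanF [ 9.35  0.63 -1.93]
t 16.45 XnZ mm 555.5 -91.0 21.6 F Xnz 8.6 0.0 -2.1 w 0.033 rot err from level [0.0025 0.0015 0.0012]
d tool mm [ -0.4  -9.5 -11.3]  in target-tool axes [ -0.4 -12.8  -7.4] rv [ 0.3475 -0.0017 -0.0009]
```

View pics/c13.png

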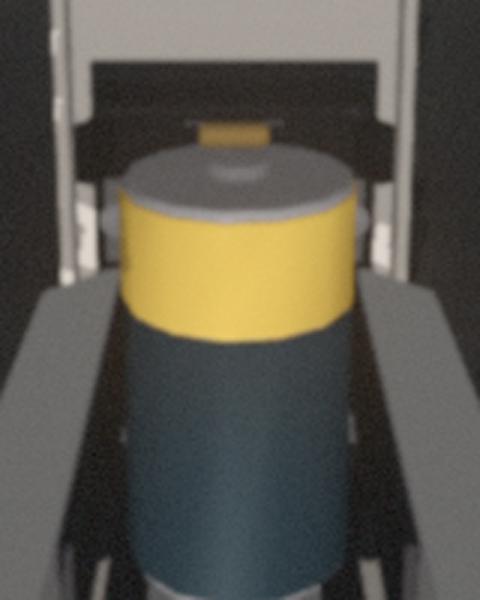

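```bash
python3 -m handwheel '{"delta_pos": [[0,1,0],[0,0,0],[0,0,1],[0,0,1],[0,0,1],[0,0,0],[0,0,0],[0,0,0]], "rotation": [[0,0,0],[0,0,0],[0,0,0],[0,0,0],[0,0,0],[0,0,0],[0,0,0],[0,0,0]], "claw": [1,1,1,1,1,1,1,1]}'; python3 ff.py w14; python3 -c "
from h import *
s=load('w14'); cv2.imwrite('pics/c14.png',cv2.resize(s['color'][190:390,240:400,::-1],None,fx=3,fy=3,interpolation=cv2.INTER_CUBIC))"
```

```text
time: 17.45
tool_pos: [0.5629, 0.0176, 0.0204]
ee_rot: [-3.136, -0.002, -1.378]
wrist_force: [8.2, 2.0, 2.3]
width: 0.0328
meanF [9.42 0.83 3.46]
t 17.75 XnZ mm 555.8 -91.1 20.4 F Xnz 9.0 1.3 3.9 w 0.0325 rot err from level [0.0055 0.0021 0.0011]
d tool mm [ -0.5  -9.3 -12.5]  in target-tool axes [ -0.5 -13.   -8.6] rv [ 0.3445 -0.0022 -0.0007]
```

View pics/c14.png

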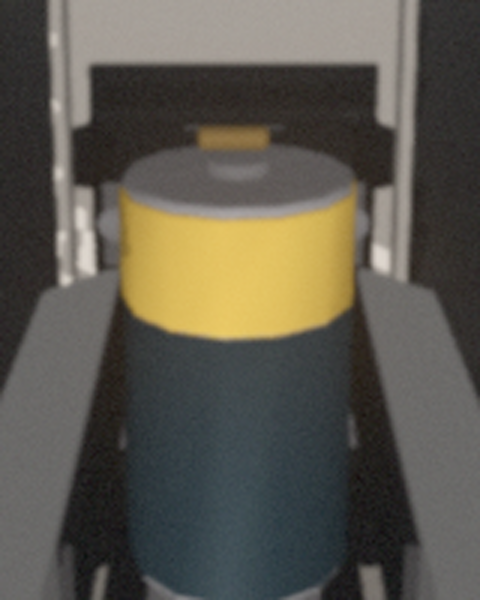

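```bash
python3 -m handwheel '{"delta_pos": [[0,0.5,0.5],[0,0,0.5],[0,0,0.5],[0,0,0.5],[0,0,0],[0,0,0],[0,0,0],[0,0,0]], "rotation": [[0.02,0,0],[0.02,0,0],[0,0,0],[0,0,0],[0,0,0],[0,0,0],[0,0,0],[0,0,0]], "claw": [1,1,1,1,1,1,1,1]}'; python3 ff.py w15; python3 -c "
from h import *
s=load('w15'); cv2.imwrite('pics/c15.png',cv2.resize(s['color'][190:390,240:400,::-1],None,fx=3,fy=3,interpolation=cv2.INTER_CUBIC))
s=snap('scene','s15');cv2.imwrite('pics/cs15.png',cv2.resize(s['color'][210:290,240:340,::-1],None,fx=6,fy=6,interpolation=cv2.INTER_CUBIC))"
```

```text
time: 18.75
tool_pos: [0.5629, 0.0173, 0.019]
ee_rot: [-3.095, -0.003, -1.378]
wrist_force: [9.5, 2.5, 3.8]
width: 0.0327
meanF [9.46 0.6  4.17]
t 19.05 XnZ mm 555.7 -91.4 19.0 F Xnz 10.1 0.7 5.4 w 0.0328 rot err from level [0.0464 0.0027 0.0012]
d tool mm [ -0.8  -9.9 -13.5]  in target-tool axes [ -0.8 -13.5  -9.9] rv [ 0.3036 -0.0029 -0.0007]
```

View pics/c15.png

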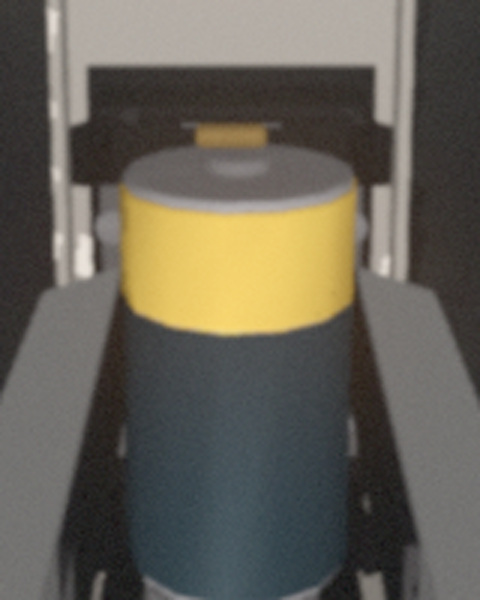

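View pics/cs15.png

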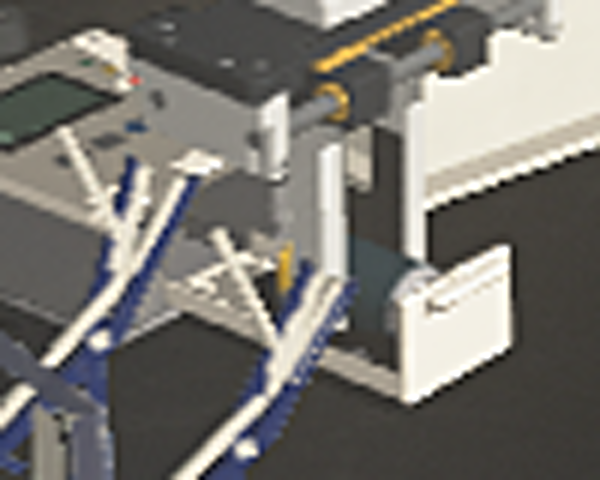

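```bash
python3 -m handwheel '{"delta_pos": [[0,0,0.3],[0,0,0],[0,0,0],[0,0,0],[0,0,0],[0,0,0],[0,0,0],[0,0,0]], "rotation": [[0,0,0],[0,0,0],[0,0,0],[0,0,0],[0,0,0],[0,0,0],[0,0,0],[0,0,0]], "claw": [0.17,0.17,0.17,0.17,0.17,0.17,0.17,0.17]}'; python3 ff.py w16; python3 -c "
from h import *
s=load('w16'); cv2.imwrite('pics/c16.png',cv2.resize(s['color'][190:390,240:400,::-1],None,fx=3,fy=3,interpolation=cv2.INTER_CUBIC))"
```

```text
time: 20.1
tool_pos: [0.5572, 0.0169, 0.0148]
ee_rot: [-3.109, -0.001, -1.378]
wrist_force: [-0.3, 0.0, -0.8]
width: 0.0391
meanF [-0.21  0.    0.02]
t 20.4 XnZ mm 550.1 -90.7 14.8 F Xnz 0.7 0.4 -0.0 w 0.0391 rot err from level [0.033  0.0008 0.001 ]
d tool mm [ -0.1 -15.5 -17.6]  in target-tool axes [ -0.1 -20.2 -11.9] rv [ 0.317  -0.001  -0.0009]
```

View pics/c16.png

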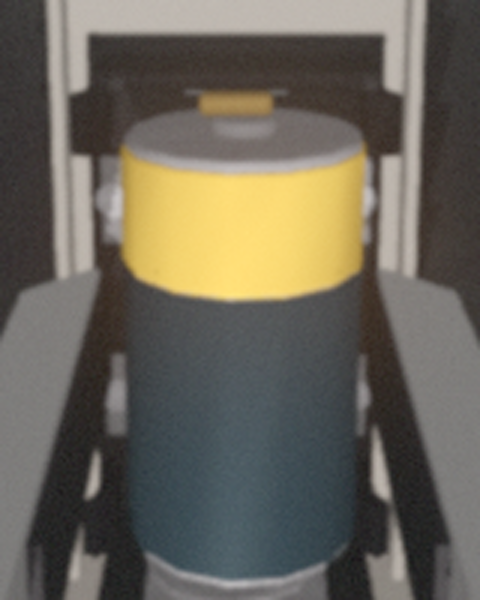

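```bash
python3 -m handwheel '{"delta_pos": [[0,0,-4],[0,0,-10],[0,0,-20],[0,0,-25],[0,5,-25],[0,15,-15],[0,20,0],[0,20,0]], "rotation": [[0,0,0],[0,0,0],[0,0,0],[0,0,0],[0,0,0],[-0.033,0,0],[0,0,0],[0,0,0]], "claw": [0.17,0.17,0.17,0.17,0.17,0.17,0.17,0.17]}'; python3 - <<'E'
from h import *
s=snap('wrist','w17'); go2(.48,-.09,.03,0)
cv2.imwrite('pics/c17.png',cv2.resize(s['color'][50:350,220:420,::-1],None,fx=2,fy=2,interpolation=cv2.INTER_CUBIC))
s=snap('scene','s17');cv2.imwrite('pics/cs17.png',cv2.resize(s['color'][210:290,240:340,::-1],None,fx=6,fy=6,interpolation=cv2.INTER_CUBIC))
E
```

```text
time: 21.4
tool_pos: [0.4952, 0.0048, 0.1143]
ee_rot: [-3.14, -0.001, -1.378]
wrist_force: [0.3, 0.7, -0.1]
width: 0.0391
t 21.45 XnZ mm 484.5 -90.5 114.0 F Xnz -1.4 1.3 -0.1 w 0.039 rot err from level [-0.0009  0.0012  0.0012]
d tool mm [-0.5  4.4 84. ]  in target-tool axes [-0.5  4.5 84. ] rv [ 0.0009 -0.0012 -0.0012]
```

View pics/c17.png

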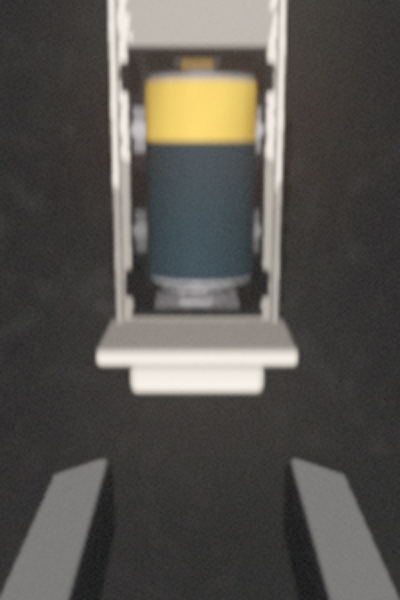

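View pics/cs17.png

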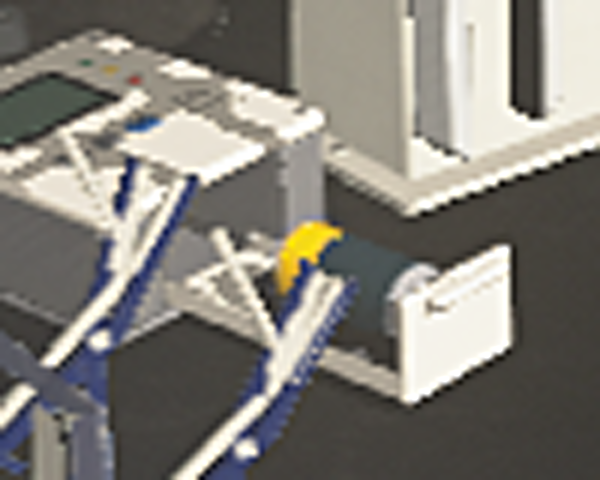

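```bash
python3 - <<'E'
from h import *
s=load('w17')
cv2.imwrite('pics/c17b.png',cv2.resize(s['color'][70:215,270:370,::-1],None,fx=4,fy=4,interpolation=cv2.INTER_CUBIC))
a=snap('side','d17'); u,v=proj(a,tgt(.56,-.09,.03)).astype(int); print(u,v)
cv2.imwrite('pics/cd17.png',cv2.resize(a['color'][v-40:v+40,u-50:u+50,::-1],None,fx=6,fy=6,interpolation=cv2.INTER_CUBIC))
g=cv2.GaussianBlur(s['color'].astype(float).sum(2),(1,5),0)
print(s['eye'],A@s['eye'])
for v in range(88,195,6): 
    r=g[v,285:355]; d=np.diff(r); print(v,r[[0,3,5,6,7,8,9,10,11,12,14,18]].astype(int),r[50:66].astype(int))
E
```

```text
337 245
[0.57310606 0.0212689  0.29286598] 0.566479502359339
88 [171 167 197 215 230 263 297 327 359 380 406 454] [474 466 459 452 448 436 426 414 397 377 354 316 267 205 185 178]
94 [176 164 203 233 309 379 421 449 470 482 502 539] [562 555 555 546 542 534 527 515 500 483 465 441 389 294 212 181]
100 [252 215 224 256 324 388 428 458 481 490 511 549] [560 554 552 544 538 530 521 505 488 471 453 429 376 299 239 222]
106 [291 465 465 449 424 413 431 466 488 498 519 548] [554 549 544 536 530 524 516 497 477 463 442 422 402 418 436 383]
112 [402 567 571 551 508 447 441 473 491 506 522 552] [550 543 539 531 523 516 507 491 471 456 435 430 456 512 548 514]
118 [401 538 548 534 481 422 422 450 472 481 498 527] [524 520 515 509 502 491 477 457 442 429 414 417 455 505 510 458]
124 [339 415 434 418 358 239 183 199 209 220 223 240] [251 244 249 242 244 236 235 226 219 214 209 216 285 363 390 329]
130 [352 190 189 188 184 173 183 189 201 205 214 227] [236 241 237 232 229 228 220 219 214 207 202 190 189 198 194 196]
136 [283 150 166 160 162 169 176 190 196 201 209 226] [238 235 229 231 231 226 21
[... 418 characters left out ...]
8 322 252 191 181 194 197 204 226] [220 221 214 207 211 204 202 196 189 181 189 234 305 338 298 232]
166 [399 404 421 413 383 301 210 180 184 199 208 221] [212 218 221 213 211 206 199 196 186 181 195 280 363 405 390 330]
172 [410 279 334 330 309 249 187 180 192 193 206 216] [216 210 217 209 204 204 201 191 184 178 190 243 288 301 246 232]
178 [445 150 156 162 154 160 167 175 193 194 210 218] [218 222 209 207 203 200 193 190 179 177 169 164 164 162 151 221]
184 [311 123 127 131 150 152 163 182 196 196 204 224] [215 215 213 206 204 197 198 186 178 176 165 145 129 141 125 189]
190 [132 134 131 133 139 146 157 182 223 266 320 385] [356 338 324 305 302 300 281 255 240 203 166 134 133 123 129 136]
```

View pics/c17b.png

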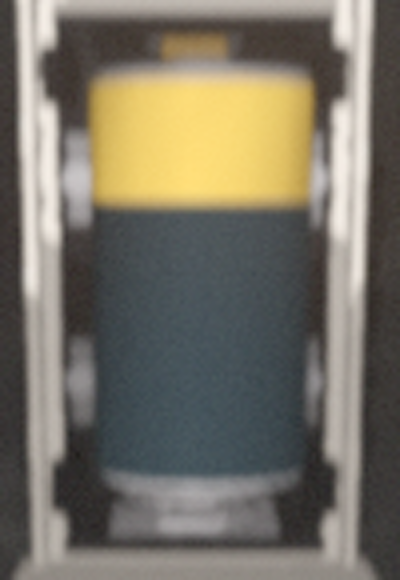

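View pics/cd17.png

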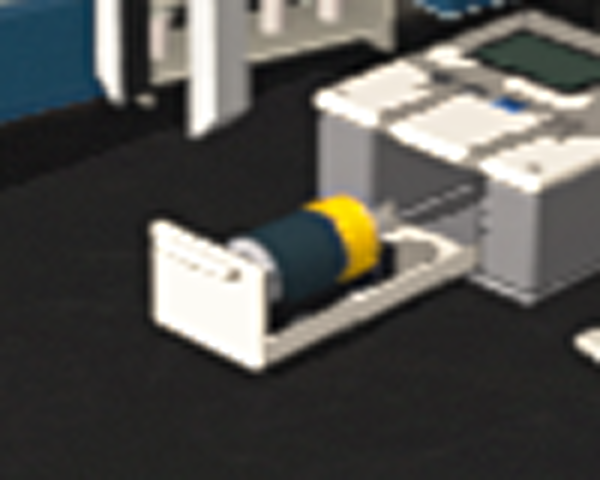

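```bash
cat > ov.py <<'E'
from h import *
def hull(s,X,n,z,p):
    d=A*np.cos(p)+np.array([0,0,np.sin(p)]); u=np.cross(N,d)*-1; c=tgt(X,n,z)
    t=np.linspace(0,2*np.pi,72)
    r=[np.array([proj(s,c+l*d+.01675*(np.cos(k)*N+np.sin(k)*u)) for k in t],np.float32) for l in(-.03075,.02875)]
    return cv2.convexHull(np.vstack(r)),r
def ov(name,box,f,out,X,n,z,p):
    s=load(name);x,y,w,h=box; im=cv2.resize(s['color'][y:y+h,x:x+w,::-1],None,fx=f,fy=f,interpolation=cv2.INTER_CUBIC)
    H,r=hull(s,X,n,z,p)
    for q,c in((H,(0,255,0)),(r[0],(0,0,255))):
        cv2.polylines(im,[np.int32(((q.reshape(-1,2)-[x,y]+.5)*f-.5)*16)],True,c,1,cv2.LINE_AA,4)
    cv2.imwrite('pics/'+out+'.png',im)
if __name__=='__main__':
    ov('d17',(287,205,100,80),7,'o1',.5549,-.0896,.02875,0)
    ov('w17',(270,70,100,140),4,'o2',.5549,-.0896,.02875,0)
    a=cv2.imread('pics/o2.png');b=cv2.imread('pics/o1.png');
    c=np.zeros((560,800,3),np.uint8);c[:560,:400]=a; cv2.imwrite('pics/o2.png',c[:,:400])
E
python3 ov.py
```

```text
(no output)
```

View pics/o1.png

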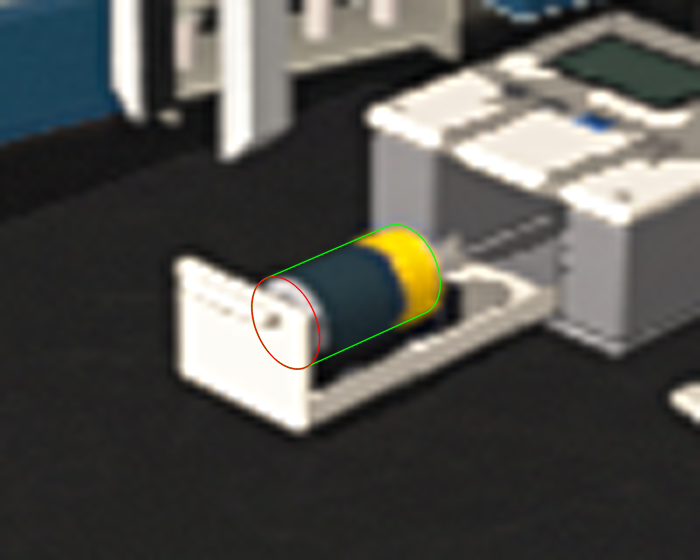

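View pics/o2.png

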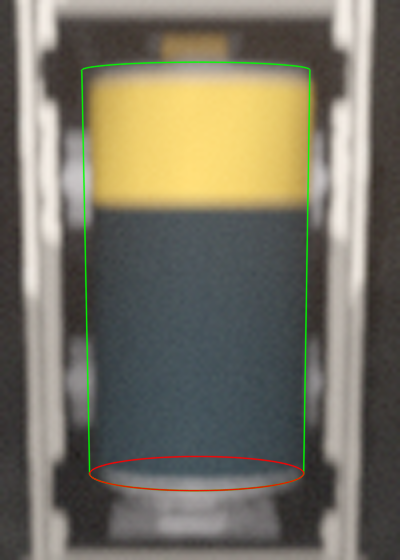

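```bash
python3 -m handwheel '{"delta_pos": [[0,-10,0],[0,-21,0],[0,-21.5,10],[0,0,18],[0,0,20],[0,0,12],[0,0,5],[0,0,0]], "rotation": [[0,0,0],[0,0,0],[0,0,0],[0,0,0],[0,0,0],[0,0,0],[0,0,0],[0,0,0]], "claw": [1,1,1,1,1,1,1,1]}'; python3 -c "
from h import *
s=snap('wrist','w18'); go2(.537,-.0906,.0465,0)"
```

```text
time: 22.55
tool_pos: [0.5465, 0.0149, 0.0479]
ee_rot: [3.141, -0.001, -1.378]
wrist_force: [0.9, -0.2, -0.7]
width: 0.0005
t 22.6 XnZ mm 539.6 -90.8 48.5 F Xnz -0.1 0.3 -0.8 w 0.0006 rot err from level [0.0008 0.001  0.0011]
d tool mm [-0.2  2.6  2. ]  in target-tool axes [-0.2  2.6  2. ] rv [-0.0008 -0.001  -0.0011]
```

View pics/w18.png

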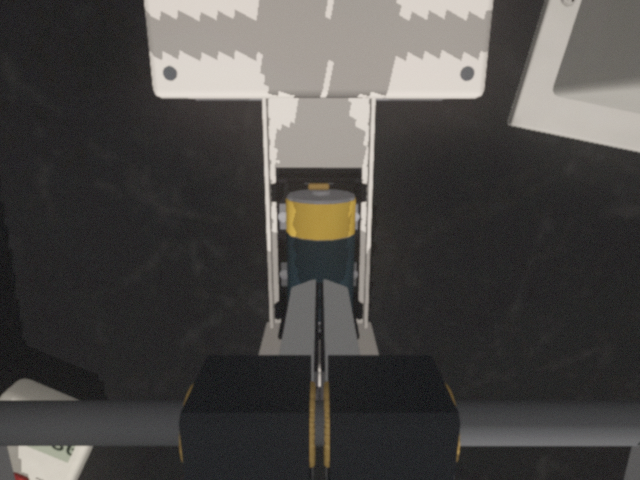

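```bash
python3 -m handwheel '{"delta_pos": [[0,1,1],[0,1,1],[0,0,0.5],[0,0,0.5],[0,0,0.5],[0,0,0.5],[0,0,0],[0,0,0]], "rotation": [[0,0,0],[0,0,0],[0,0,0],[0,0,0],[0,0,0],[0,0,0],[0,0,0],[0,0,0]], "claw": [1,1,1,1,1,1,1,1]}'; python3 ff.py w19
```

```text
time: 23.6
tool_pos: [0.5455, 0.0143, 0.0458]
ee_rot: [-3.14, -0.002, -1.378]
wrist_force: [-1.4, 0.0, 7.2]
width: 0.0004
meanF [-1.61 -0.43  6.98]
t 23.9 XnZ mm 538.1 -91.0 45.8 F Xnz -2.6 -0.7 7.4 w 0.0005 rot err from level [0.0021 0.0016 0.001 ]
d tool mm [ -0.4 -26.9  12.9]  in target-tool axes [ -0.4 -20.9  21.3] rv [ 0.3479 -0.0018 -0.0007]
```

```bash
python3 -c "
from h import *
s=load('w5'); print(s['eye'],A@s['eye'],N@s['eye'])
for z in(0,.05,.1,.15,.2):
    print(z,[((A@p).round(3),(N@p).round(3)) for p in (ray(s,25,155,z),ray(s,68,0,z))], proj(load('scene0'),ray(s,25,155,z)).round(), proj(load('side0'),ray(s,25,155,z)).round())
"
python3 -m handwheel '{"delta_pos": [[0,0,-6],[0,0,-14],[0,0,-18],[0,10,0],[0,20,0],[0,25,0],[0,15,0],[0,0,0]], "rotation": [[0,0,0],[0,0,0],[0,0,0],[0,0,0],[0,0,0],[0,0,0],[0,0,0],[0,0,0]], "claw": [1,1,1,1,1,1,1,1]}'; python3 -c "
from h import *
s=snap('wrist','w20'); snap('side','d20'); go2(.467,-.0902,.028,0)"
```

```text
[0.59046133 0.02425233 0.2893462 ] 0.5840844741766904 -0.0898781468119047
0 [(np.float64(0.66), np.float64(0.114)), (np.float64(0.771), np.float64(0.088))] [201. 288.] [312. 221.]
0.05 [(np.float64(0.647), np.float64(0.079)), (np.float64(0.739), np.float64(0.057))] [215. 264.] [316. 210.]
0.1 [(np.float64(0.634), np.float64(0.044)), (np.float64(0.707), np.float64(0.027))] [229. 240.] [322. 197.]
0.15 [(np.float64(0.621), np.float64(0.008)), (np.float64(0.674), np.float64(-0.004))] [243. 215.] [327. 184.]
0.2 [(np.float64(0.608), np.float64(-0.027)), (np.float64(0.642), np.float64(-0.035))] [258. 191.] [333. 169.]
time: 24.9
tool_pos: [0.4752, 0.001, 0.0821]
ee_rot: [-3.141, -0.001, -1.379]
wrist_force: [0.3, 0.7, 0.2]
width: 0.0005
t 25.0 XnZ mm 467.7 -90.7 82.2 F Xnz 0.5 0.3 0.0 w 0.0004 rot err from level [0.001  0.0009 0.0013]
d tool mm [-0.5  0.8 54.2]  in target-tool axes [-0.5  0.7 54.2] rv [-0.001  -0.0009 -0.0013]
```

View pics/w20.png

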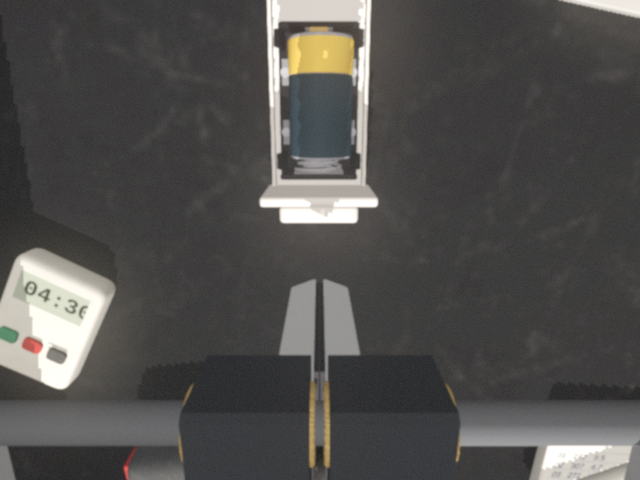

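View pics/d20.png

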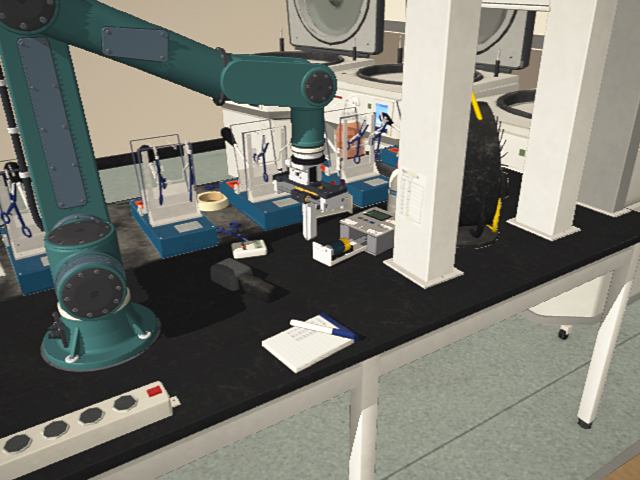

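```bash
python3 - <<'E'
from h import *
s=load('d20');cv2.imwrite('pics/cd20.png',cv2.resize(s['color'][100:270,220:420,::-1],None,fx=4,fy=3.5,interpolation=cv2.INTER_CUBIC))
s=load('w5');cv2.imwrite('pics/cw5.png',cv2.resize(s['color'][0:200,0:240,::-1],None,fx=3,fy=3,interpolation=cv2.INTER_CUBIC))
E
```

```text
(no output)
```

View pics/cd20.png

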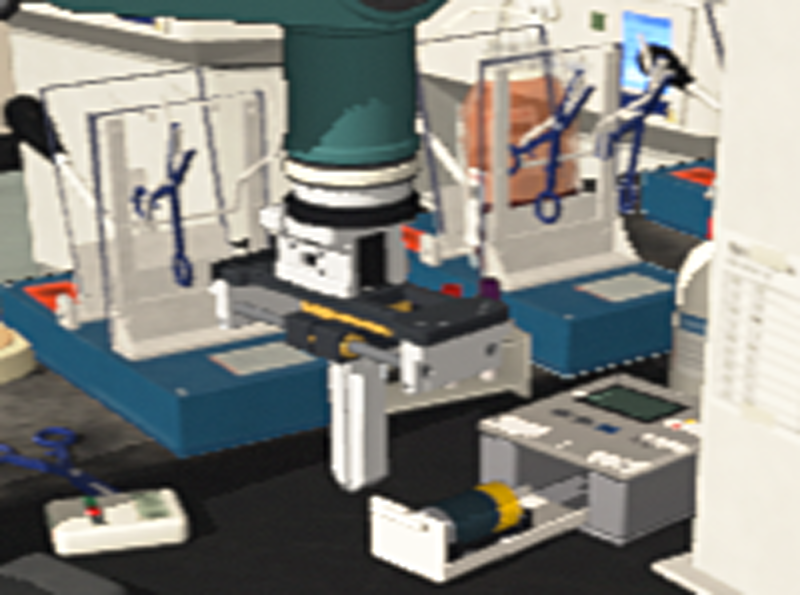

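View pics/cw5.png

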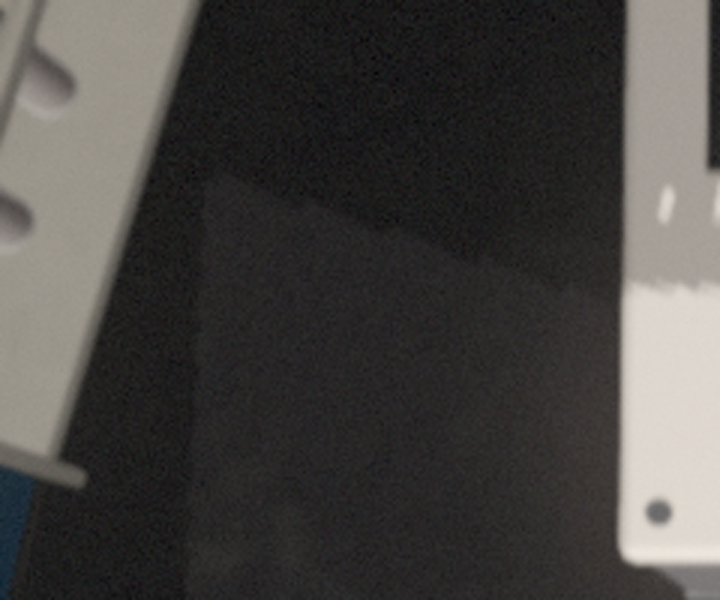

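```bash
python3 - <<'E'
from h import *
s=load('d20')
for z in(0,.05,.1):
  for p in((352.5,213),(317.5,217),(352.5,197)):
    q=ray(s,*p,z); print(z,p,q.round(3),'X',(A@q).round(3),'n',(N@q).round(3),'scene',proj(load('scene0'),q).round(),'w5',proj(load('w5'),q).round())
s=load('d6');cv2.imwrite('pics/cd6.png',cv2.resize(s['color'][100:270,220:420,::-1],None,fx=4,fy=3.5,interpolation=cv2.INTER_CUBIC))
E
```

```text
0 (352.5, 213) [0.757 0.225 0.   ] X 0.786 n 0.075 scene [180. 265.] w5 [ 88. -20.]
0 (317.5, 217) [0.656 0.256 0.   ] X 0.693 n 0.125 scene [188. 286.] w5 [ 11. 108.]
0 (352.5, 197) [0.831 0.329 0.   ] X 0.879 n 0.163 scene [126. 267.] w5 [ -31. -143.]
0.05 (352.5, 213) [0.688 0.128 0.05 ] X 0.7 n -0.006 scene [228. 244.] w5 [175.  65.]
0.05 (317.5, 217) [0.595 0.158 0.05 ] X 0.614 n 0.04 scene [238. 262.] w5 [ 91. 211.]
0.05 (352.5, 197) [0.756 0.225 0.05 ] X 0.785 n 0.075 scene [177. 246.] w5 [ 41. -75.]
0.1 (352.5, 213) [0.618 0.032 0.1  ] X 0.613 n -0.087 scene [278. 223.] w5 [314. 199.]
0.1 (317.5, 217) [0.534 0.059 0.1  ] X 0.535 n -0.045 scene [290. 238.] w5 [218. 375.]
0.1 (352.5, 197) [0.681 0.12  0.1  ] X 0.692 n -0.013 scene [231. 225.] w5 [153.  31.]
```

View pics/cd6.png

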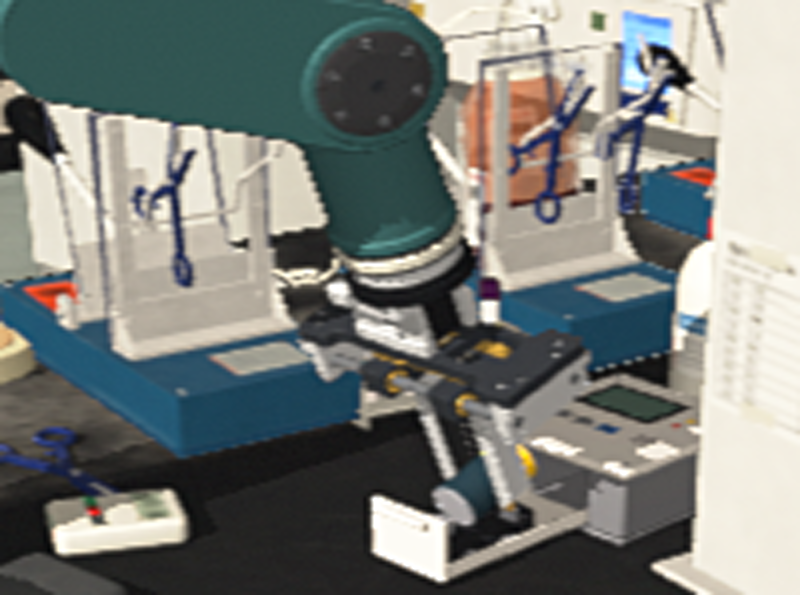

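```bash
python3 -m handwheel '{"delta_pos": [[0,0,6],[0,0,12],[0,0,15],[0,0,13],[0,0,8],[0,-4,0],[0,-6,0],[0,-6,0]], "rotation": [[0,0,0],[0,0,0],[0,0,0],[0,0,0],[0,0,0],[0,0,0],[0,0,0],[0,0,0]], "claw": [1,1,1,1,1,1,1,1]}'; python3 -c "
from h import *
s=snap('wrist','w21'); go2(.605,-.0902,.028,0)"
```

```text
time: 26.0
tool_pos: [0.4929, 0.0042, 0.0288]
ee_rot: [-3.14, -0.001, -1.378]
wrist_force: [0.7, 0.6, 0.0]
width: 0.0006
t 26.05 XnZ mm 484.9 -90.9 28.8 F Xnz 0.7 0.9 0.4 w 0.0004 rot err from level [0.002  0.0012 0.001 ]
d tool mm [  -0.8 -120.1    1. ]  in target-tool axes [  -0.7 -120.1    0.8] rv [-0.002  -0.0012 -0.001 ]
```

View pics/w21.png

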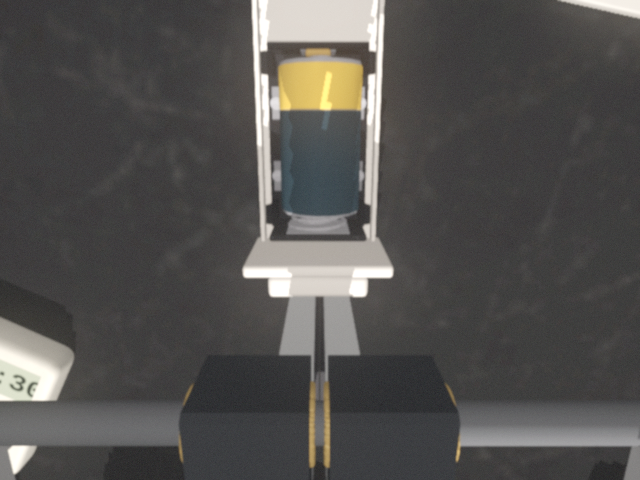

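```bash
python3 -m handwheel '{"delta_pos": [[0,-5,0],[0,-8,0],[0,-11,0],[0,-12,0],[0,-12,0],[0,-12,0],[0,-12,0],[0,-10,0]], "rotation": [[0,0,0],[0,0,0],[0,0,0],[0,0,0],[0,0,0],[0,0,0],[0,0,0],[0,0,0]], "claw": [1,1,1,1,1,1,1,1]}'; python3 -c "
from h import *
s=snap('wrist','w22'); go2(.607,-.0902,.028,0)"
```

```text
time: 27.05
tool_pos: [0.573, 0.02, 0.0279]
ee_rot: [3.142, -0.001, -1.378]
wrist_force: [-2.0, -1.5, 2.1]
width: 0.0007
t 27.1 XnZ mm 567.5 -90.7 28.0 F Xnz 1.1 -0.4 0.6 w 0.0004 rot err from level [0.0021 0.0007 0.001 ]
d tool mm [ -0.5 -39.5   0.1]  in target-tool axes [ -0.5 -39.5   0. ] rv [-0.0021 -0.0007 -0.001 ]
```

View pics/w22.png

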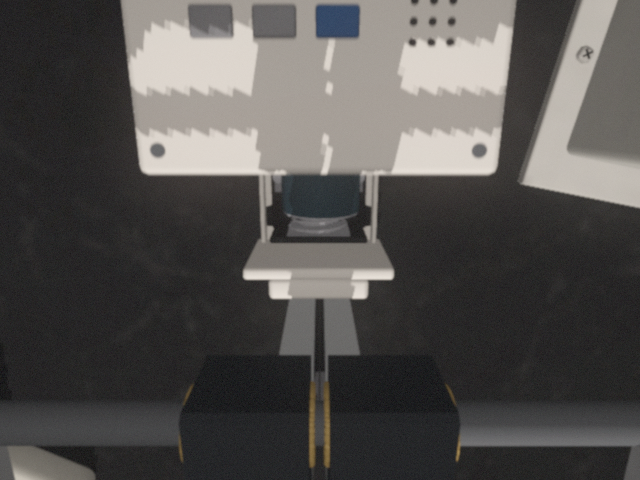

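```bash
python3 -m handwheel '{"delta_pos": [[0,-5,0],[0,-6,0],[0,-6,0],[0,-5,0],[0,-4,0],[0,-3,0],[0,-2,0],[0,0,0]], "rotation": [[0,0,0],[0,0,0],[0,0,0],[0,0,0],[0,0,0],[0,0,0],[0,0,0],[0,0,0]], "claw": [1,1,1,1,1,1,1,1]}'; python3 -c "
from h import *
s=snap('wrist','w23'); go2(.607,-.0902,.028,0)"
```

```text
time: 28.1
tool_pos: [0.6029, 0.0259, 0.0279]
ee_rot: [-3.141, -0.001, -1.378]
wrist_force: [-1.0, 0.5, 0.6]
width: 0.0002
t 28.15 XnZ mm 596.6 -90.7 27.9 F Xnz -1.7 0.3 -0.6 w 0.0005 rot err from level [0.0007 0.0007 0.001 ]
d tool mm [ -0.5 -10.4  -0. ]  in target-tool axes [ -0.5 -10.4  -0.1] rv [-0.0007 -0.0007 -0.001 ]
```

View pics/w23.png

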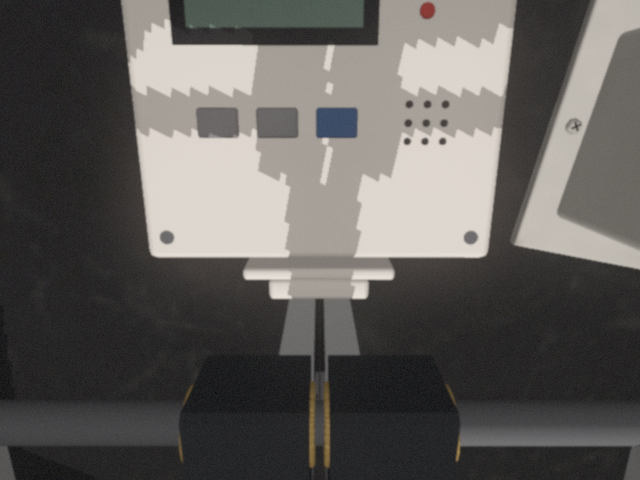

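```bash
python3 -m handwheel '{"delta_pos": [[0,-2,0],[0,-2,0],[0,-1.5,0],[0,-1.5,0],[0,-1,0],[0,-1,0],[0,0,0],[0,0,0]], "rotation": [[0,0,0],[0,0,0],[0,0,0],[0,0,0],[0,0,0],[0,0,0],[0,0,0],[0,0,0]], "claw": [1,1,1,1,1,1,1,1]}'; python3 ff.py w24
```

```text
time: 29.15
tool_pos: [0.6101, 0.0273, 0.028]
ee_rot: [3.139, -0.001, -1.378]
wrist_force: [-5.1, -1.5, 2.8]
width: 0.0002
meanF [-5.9   0.08  1.93]
t 29.45 XnZ mm 604.0 -90.7 28.0 F Xnz -6.2 -0.8 2.2 w 0.0004 rot err from level [-0.003   0.0006  0.0011]
d tool mm [-0.1 39.  -4.8]  in target-tool axes [ -0.1  34.9 -18. ] rv [ 0.353  -0.0008 -0.001 ]
```

View pics/w24.png

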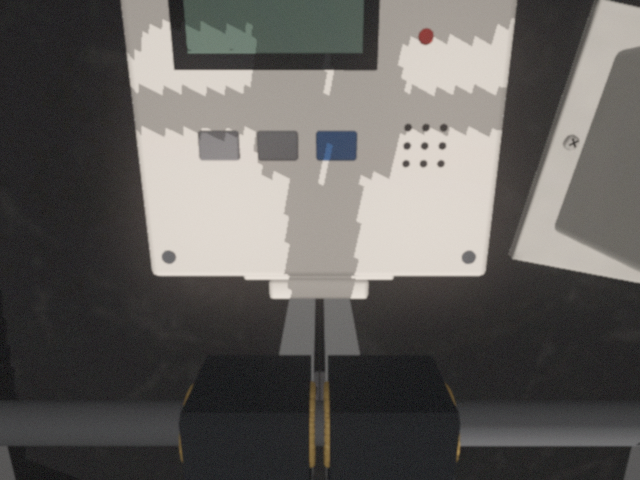

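```bash
python3 -m handwheel '{"delta_pos": [[0,-1,0],[0,-1,0],[0,-1,0],[0,0,0],[0,0,0],[0,0,0],[0,0,0],[0,0,0]], "rotation": [[0,0,0],[0,0,0],[0,0,0],[0,0,0],[0,0,0],[0,0,0],[0,0,0],[0,0,0]], "claw": [1,1,1,1,1,1,1,1]}'; python3 ff.py w25
```

```text
time: 30.45
tool_pos: [0.6101, 0.0273, 0.028]
ee_rot: [3.132, -0.0, -1.378]
wrist_force: [-12.6, -2.6, 6.9]
width: 0.0008
meanF [-13.52   0.54   7.06]
t 30.75 XnZ mm 604.0 -90.7 27.9 F Xnz -13.8 0.9 7.3 w 0.0002 rot err from level [-0.01    0.0004  0.0011]
d tool mm [-0.  39.  -4.6]  in target-tool axes [ -0.1  34.9 -18. ] rv [ 0.36   -0.0006 -0.001 ]
```

```bash
python3 -m handwheel '{"delta_pos": [[0,3,0],[0,5,0],[0,12,0],[0,20,0],[0,25,0],[0,20,-10],[0,15,-30],[0,0,-30]], "rotation": [[0,0,0],[0,0,0],[0,0,0],[0,0,0],[0,0,0],[0,0,0],[0,0,0],[0,0,0]], "claw": [1,1,1,1,1,1,1,1]}'; python3 -c "
from h import *
s=snap('wrist','w26'); a=snap('side','d26'); go2(.607,-.0902,.028,0)
c=a['color'][100:270,220:420,::-1];cv2.imwrite('pics/cd26.png',cv2.resize(c,None,fx=4,fy=3.5,interpolation=cv2.INTER_CUBIC))
b=snap('scene','s26');cv2.imwrite('pics/cs26.png',cv2.resize(b['color'][190:350,200:400,::-1],None,fx=4,fy=3.5,interpolation=cv2.INTER_CUBIC))"
```

```text
time: 31.75
tool_pos: [0.5151, 0.0088, 0.0987]
ee_rot: [-3.141, -0.001, -1.378]
wrist_force: [0.2, -0.6, -0.3]
width: 0.0003
t 31.85 XnZ mm 510.9 -91.4 102.4 F Xnz -0.3 -0.0 0.2 w 0.0008 rot err from level [0.0095 0.0034 0.0012]
d tool mm [ -1.6 -95.4  75.3]  in target-tool axes [ -1.2 -96.1  74.4] rv [-0.0095 -0.0034 -0.0012]
```

View pics/w26.png

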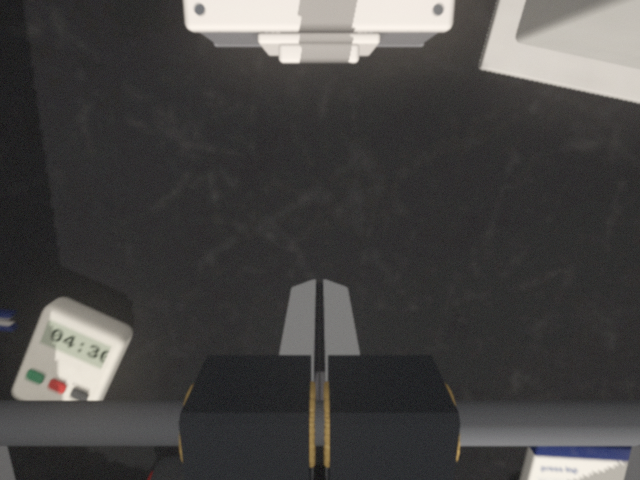

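View pics/cd26.png

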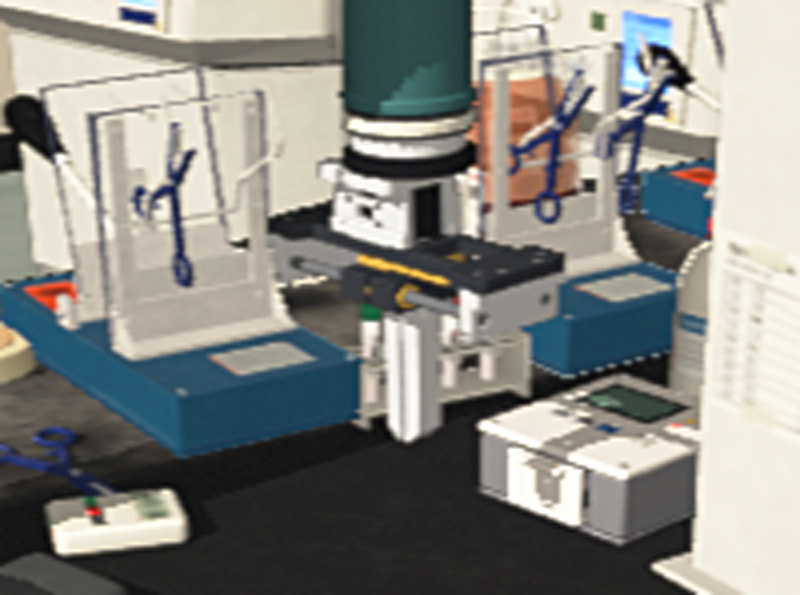

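View pics/cs26.png

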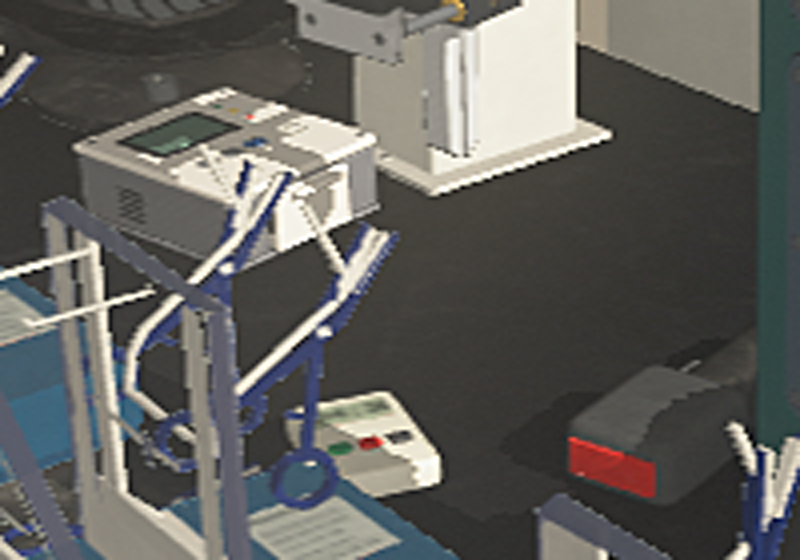

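```bash
python3 - <<'E'
from h import *
a=load('w20');b=load('w26')
for s,ps in((a,[(320,207),(320,221)]),(b,[(320,42),(320,63)])): print([(A@ray(s,*p,.0505)).round(4) for p in ps])
cv2.imwrite('pics/c26.png',cv2.resize(b['color'][0:80,220:420,::-1],None,fx=4,fy=4,interpolation=cv2.INTER_CUBIC))
E
```

```text
[np.float64(0.5027), np.float64(0.4954)]
[np.float64(0.6224), np.float64(0.6128)]
```

View pics/c26.png

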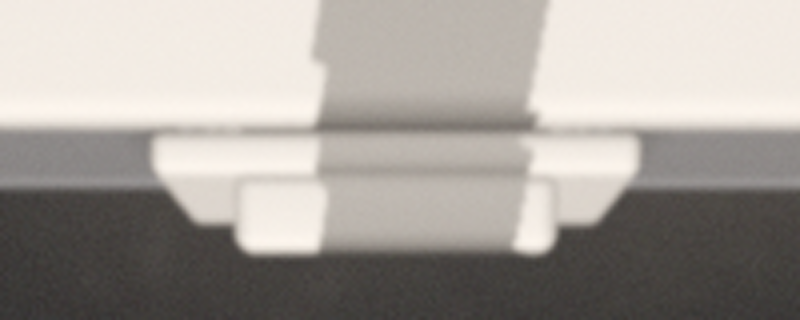

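```bash
python3 -c "
from bench import robot
print(robot.close_job())"
```

```text
the job is handed in; nothing more can be done
None
```

The D cell is fitted in the drawer and the drawer is pushed fully home. I handed the job in at about 32 s, with the arm standing clear. No verdict was reported.

**How the fit went:**
- **Spring end first:** I gripped the cell mid-body, tilted it button-up and pushed the flat end into the coil. The push peaked at about 11 N on average, under the 12.5 N at which the coil goes solid.
- **Button end:** I then rotated the cell level behind the brass contact and released it.
- **Drawer:** I closed the drawer by pushing on its front lip with the shut fingers.

**Last checks:**
- **Cell seated:** Camera views showed the cell lying level between the coil and the brass contact. A light press on the flat end, about 7 N, met the cell's top at 45.8 mm. A fully seated cell should be at 45.5 mm.
- **Drawer home:** It met a hard stop: the push rose from 6 to 13.5 N with no further movement. The front panel travelled about 117–120 mm by camera, and in the last image it sits against the unit.
- **Other things on the bench:** The timer, the pad and the visible part of the clamp looked undisturbed in the last pictures. I judged this by eye only.

**What disagreed or did not go cleanly:**
- The wrist camera and the arm's own position differed by about 1 mm sideways and 2–3 mm along the cell, so I lined things up by relative images and force.
- While lowering the cell, the flat end stuck slightly on the coil and the cell pitched about 2–3° in the grip. This cleared as I lowered it further.
- When I released the cell, the fingertips sprang down to about 14 mm below its centre, past the 12 mm guideline. The force reading then was zero.

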